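Find the key to the weight case, put the calibration weights away and snap it shut

ROBOT

A 6-joint arm with a two-finger parallel gripper is mounted at the origin on a cart in front of the work surface, level with it; the furniture and walls round the work are solid. World frame = base frame: x ahead of the robot, y to its left, z up, the work surface at z = 0. Lengths are in mm, angles in degrees, forces in N, time in s.
With the tool pointing down it reaches from about 350 to 850 mm from the base axis. Payload 8.1 kg.
Tool frame: the origin (TCP) lies at the very end of the fingers, on their centre line; the grasp point (between the pads) lies 19 mm behind it; z points along the fingers, y is the line along which they close (so a half turn about z gives the same grasp; the last joint's range is limited). The gripper opens to 85 mm and grips with 20 to 120 N. Pads are 22 mm wide; open, the fingers measure 114 mm over their backs; the gripper's body (76 mm by 85 mm) begins 54 mm behind the grasp point. The pads swing forward as they close: fully open they stand 13 mm farther back than shut.
Start: joints at [61.971, 7.471, 85.268, -0, 87.261, -4.893], TCP at [235.729, 551.758, 231.292] pointing down, gripper open.
Joint ranges: [-169.43, 169.43], [-51.17, 129.36], [1.28, 143.12], [-76.62, 256.62], [0, 156.53], [-152.29, 152.29]. Speed limits (degrees/s): [136.94, 136.94, 159.86, 180, 180, 180].

INTERFACE

Orientations are given as [roll, pitch, yaw] about the fixed x, y, z axes, in that order (R = Rz(yaw) Ry(pitch) Rx(roll)).
In Python, from bench import * gives the robot as it stands.
- The arm moves only by the tool play_rows, never from a script. Its argument "increments" is a list of rows, each a list of 3 entries, a list of its own where there are three numbers: the gripper's target within -1 to 1 (fully open at 1, half-way at 0, shut at -1), then the shift along the tool's x, y, z in mm, then the turn about the tool's z in rad. A call has 1 to 12 rows; each row shifts and turns the commanded pose from where the row before left it, along the tool's axes as they then stand; what a row does not reach is not made up. A row lasts 1/12 s, in which the tool goes at most 41.7 mm and 7.16 degrees, less where a joint would pass 70% of its speed; a pose out of reach is approached as far as the arm can. A call is refused whole if a number of a shift passes 41.7 or a number of a turn 0.125, either way. A call with a gripper value outside its range is refused whole. The fingers move at their own pace and stop on an object; "force" is the grip in N (left out, the last holds). Time passes only in rows, so rows that do not move let the fingers close. It gives the time, the measured TCP pose, the force, the opening and the grip force at its end, in the units of the state.
- sense(): the state, without advancing time (a new reading comes with each control period).
- snapshot(name): name is "scene" or "top" or "wrist"; returns a dict with "color" (420x560x3 uint8, red, green, blue), "intrinsics" (3x3 intrinsics, pixels), "world_from_camera" (4x4, takes a point from camera to world coordinates). Camera axes: x right, y down, z forward; pixel columns grow to the right and rows downward; lengths in mm; the calibration is good to about 2 mm. A picture is of the moment at which its call begins. There is no depth.
- hand_in(): hands the job in; it is judged then, once.
Trained networks look in a picture, given as the dict that the camera call returned (one of the last four; its "shot" number tells which), for a name from the list of things; names that differ only in an ending like _2 or _b are one class to them, and where a whole thing is asked for, a point or a joint stands for the part that bears it (a point fixed in the world has none). Each returns a list of dicts, best first, with "p" (0 to 1); they miss things now and then, are a little off and sometimes report something else, mostly with a low value. They report only what shows in the picture. A call takes as long as a camera call. They do not tell look-alikes from the thing itself.
- find_in(query, picture): "xyz" ([x, y, z] in mm, in the coordinates of the camera as it stood for that picture, good to about 4 mm: the middle of the surface that is visible of it).
- regions_of(query, picture): "mask" (420x560 bool, what is visible of it).
- pinpoint(query, picture): "xyz" ([x, y, z] in mm, in the coordinates of the camera as it stood for that picture, good to about 4 mm: a listed point, or the origin of a listed thing).
The state is a dict: "time": time; "joint_pos": joint angles; "qd": joint speeds; "joint_efforts": joint torques, N m; "tool_pos": TCP position; "tcp_rot": TCP orientation; "ft_force": force on the tool from outside, world axes, zero at the start; "wrist_torque": the same for the moment, N m; "finger_gap": finger opening in mm; "grip_force": force on a finger pad.
Only numpy, scipy, OpenCV 4.12 (cv2) and the standard library are available. Lean on these libraries where they do the work, as an engineer would, in place of code of your own. Each camera call takes 0.05 s, during which the arm holds its last target. There are 200 camera calls.

TASK

The blue weight case is locked and nobody knows which of the three keys in the wooden rack fits: try them one at a time in the lock, turning counter-clockwise, until one turns and the lid springs open; put each key back in a slot of the rack after use, so that all three hang there at the end. Set every calibration weight that is out on the bench down on the floor of the case's tray (standing or lying, not on one another), then press the lid down until the latch snaps and holds it shut. Leave everything else on the bench (tape, tub, bottles and so on) where it is.

Things in the scene. Friction and masses are not known exactly. Their poses are not given: they have to be found in the camera images.
- case: blue lockable case, fixed, 172 mm deep (its x), 158 mm wide (its y), 60 mm high with the lid shut. Origin: on the worktop, 92 mm behind its front; the front (-x) carries the grey lock block (60 x 60 mm in plan, 62 mm high), behind it lies the tray under the lid
- lock_mouth (a point): centre of the keyway on the lock block, 62 mm above the worktop, axes as the case. Keyway straight down, 29.5 mm long (y), 7.5 mm wide (x) when home, bevelled 2.5 mm. The right key sinks until its shoulder rests on the block (bow centre 18 mm above this point). A wrong one stops about 8 mm short and cannot turn. Keys go in and out in the home position only
- cam (a joint): angle of the lock (rad): 0 home, to 1.65 counter-clockwise from above; springs back weakly. The right key, fully in, makes a quarter turn (0.15 N m at most; the lock lags it by up to 0.3 rad), draws the bolt at about 1.1 rad, and the lid springs open; turn it back home to take it out. A wrong key moves it under 0.1 rad. Which key is right differs from start to start
- case_floor (a point): centre of the tray's inner floor, 4 mm above the worktop; axes as the case. The tray is 96 mm (x) by 150 mm (y) inside, with walls 4 mm thick that stand 36 mm above the floor; with the lid shut there is 52 mm of height inside
- lid (a joint): lid angle, rad: 0 shut, 1.8 fully open (leaning back past upright, away from the robot). A light spring keeps it open (about 1 N at the front edge); over the last 12 mm the bolt snaps over the lid's striker and holds it, which takes a push of 5 to 10 N near the front edge. If not snapped in, it springs up again
- lid_hinge (a point): middle of the lid's hinge line, which runs along the case's y, at the rear (+x) of the case, 40 mm above the worktop
- lid_press (a point): point on the lid's outer (top) face, midway across: 85 mm from the hinge line along the lid and 20 mm from it square to the lid. Frame fixed to the lid: z is the outward normal of that face, -x points to the front edge, 19 mm further. The lid is 104 mm long, 158 mm wide, 20 mm deep with its rim
- rack_top (a point): centre of the top face of the pale wooden key rack (fixed block 50 mm in its x, 170 mm in its y, 40 mm high). It has three slots at y = -55, 0, +55 mm, each 9 mm (x) by 31 mm (y) wide, bevelled, open right through. A key hangs in a slot by its shoulder, bow centre 14 to 18 mm above this point (18 mm when upright)
- key_1_bow (a point): key with a red bow; this is the centre of the bow, a flat upright tab 10 mm thick (its x), 28 mm wide (y), 28 mm high, best pinched across its thickness. Below it a shoulder 16 x 38 x 4 mm, underside 18 mm under this point, then a slim 8 mm neck and a flat steel bit 5 mm thick (x), 27 mm wide (y), 14 mm high with gaps; 54 mm high in all, 40 g. A half turn about z makes no difference
- key_2_bow (a point): key with a yellow bow; this is the centre of the bow, a flat upright tab 10 mm thick (its x), 28 mm wide (y), 28 mm high, best pinched across its thickness. Below it a shoulder 16 x 38 x 4 mm, underside 18 mm under this point, then a slim 8 mm neck and a flat steel bit 5 mm thick (x), 27 mm wide (y), 14 mm high with gaps; 54 mm high in all, 40 g. A half turn about z makes no difference
- key_3_bow (a point): key with a green bow; this is the centre of the bow, a flat upright tab 10 mm thick (its x), 28 mm wide (y), 28 mm high, best pinched across its thickness. Below it a shoulder 16 x 38 x 4 mm, underside 18 mm under this point, then a slim 8 mm neck and a flat steel bit 5 mm thick (x), 27 mm wide (y), 14 mm high with gaps; 54 mm high in all, 40 g. A half turn about z makes no difference
- w200_mid (a point): large brass knob calibration weight (200 g, 37 mm across, 42 mm tall), may be absent; this point is on its axis half-way up, 21 mm above its base; z along its axis, up when it stands
- w100_mid (a point): grey steel knob calibration weight (100 g, 29 mm across, 33 mm tall), may be absent; this point is on its axis half-way up, 16.5 mm above its base; z along its axis, up when it stands
- w50a_mid (a point): small brass knob calibration weight (50 g, 23 mm across, 26 mm tall), may be absent; this point is on its axis half-way up, 13 mm above its base; z along its axis, up when it stands
- w50b_mid (a point): small brass knob calibration weight (50 g, 23 mm across, 26 mm tall), may be absent; this point is on its axis half-way up, 13 mm above its base; z along its axis, up when it stands
- tape: roll of orange tape, 52 mm across, 21 mm high; origin at the centre of its underside. Bystander, to be left alone
- tub: small tub with white lid, 56 mm across, 30 mm high; origin at the centre of its underside. Bystander, to be left alone
Things that resemble listed ones, but are neither listed nor needed, are in the scene too. Leave any purple look-alike of the part that bears key_2_bow alone.

How it is judged (in metres and radians):
On the way, in this order (a step that is already met when the one before it is completed fails the run):
1. a key has turned the lock and the lid has sprung open (value of joint lid above 1.3 rad), for 0.2 s.
2. with the lid still open, every weight that is present rests on the tray floor (x of w200_mid in the frame of case_floor between -0.048 and 0.048 m and y of w200_mid in the frame of case_floor between -0.075 and 0.075 m and z of w200_mid in the frame of case_floor between 0 and 0.029 m and x of w100_mid in the frame of case_floor between -0.048 and 0.048 m and y of w100_mid in the frame of case_floor between -0.075 and 0.075 m and z of w100_mid in the frame of case_floor between 0 and 0.0245 m and x of w50a_mid in the frame of case_floor between -0.048 and 0.048 m and y of w50a_mid in the frame of case_floor between -0.075 and 0.075 m and z of w50a_mid in the frame of case_floor between 0 and 0.021 m and x of w50b_mid in the frame of case_floor between -0.048 and 0.048 m and y of w50b_mid in the frame of case_floor between -0.075 and 0.075 m and z of w50b_mid in the frame of case_floor between 0 and 0.021 m and value of joint lid above 0.6 rad), for 0.2 s.
At the end, for the whole second after the job is handed in: Lid latched shut (under 0.04 rad); every weight present on the tray floor (centre inside the tray, at most 8 mm above its height when standing); all three keys hang in the rack (bow within 12 mm of its centre line, 75 mm of its middle, 8 to 24 mm above its top, upright within 0.25 rad) (value of joint lid below 0.04 rad and velocity of joint lid below 0.05 rad/s and x of w200_mid in the frame of case_floor between -0.048 and 0.048 m and y of w200_mid in the frame of case_floor between -0.075 and 0.075 m and z of w200_mid in the frame of case_floor between 0 and 0.029 m and x of w100_mid in the frame of case_floor between -0.048 and 0.048 m and y of w100_mid in the frame of case_floor between -0.075 and 0.075 m and z of w100_mid in the frame of case_floor between 0 and 0.0245 m and x of w50a_mid in the frame of case_floor between -0.048 and 0.048 m and y of w50a_mid in the frame of case_floor between -0.075 and 0.075 m and z of w50a_mid in the frame of case_floor between 0 and 0.021 m and x of w50b_mid in the frame of case_floor between -0.048 and 0.048 m and y of w50b_mid in the frame of case_floor between -0.075 and 0.075 m and z of w50b_mid in the frame of case_floor between 0 and 0.021 m and x of key_1_bow in the frame of rack_top between -0.012 and 0.012 m and y of key_1_bow in the frame of rack_top between -0.075 and 0.075 m and z of key_1_bow in the frame of rack_top between 0.008 and 0.024 m and angle between each of key_1_bow, key_2_bow, key_3_bow's own z axis and vertical below 0.25 rad and x of key_2_bow in the frame of rack_top between -0.012 and 0.012 m and y of key_2_bow in the frame of rack_top between -0.075 and 0.075 m and z of key_2_bow in the frame of rack_top between 0.008 and 0.024 m and x of key_3_bow in the frame of rack_top between -0.012 and 0.012 m and y of key_3_bow in the frame of rack_top between -0.075 and 0.075 m and z of key_3_bow in the frame of rack_top between 0.008 and 0.024 m); the robot touches nothing.
It fails at once if a bystander (tub or tape) moved more than 40 mm (distance of any of tape, tub from where it was at the start of the episode above 0.04 m).
It fails at once if a key or weight dropped off the bench (height (world z) of any of key_1_bow, key_2_bow, key_3_bow, w200_mid, w100_mid, w50a_mid, w50b_mid below -0.05 m).
Of w200, w100, w50a, w50b only 2 to 4 are there at a start; the rules pass over those that are not, and their reading is None.
At some moment in a run one of w200, w100, w50a, w50b may be knocked a few centimetres aside while the robot is not near it.
It also fails if it takes over 210 s, if anything falls off the work surface, if the arm or the gripper's body presses on something with over 40 N, if the wrist force passes 120 N, or if a joint passes its speed limit or range.

## Working session

There is one attempt and no reset: what is moved stays moved. The work goes in short steps, Python scripts to look and compute and a tool call to move; the robot and the scene stay as the last step left them, time stands still between calls to the robot, and variables do not carry over. Pictures are saved under pics/ and viewed, at most 18 in all, crops included, and the job is handed in when it is done.

Besides the shell and the picture viewer there is one more tool, called after "Emit:" by a JSON object that holds its "method" and its "body", one argument or row to a line. play_rows: Moves the arm, as the interface text tells. Its arguments: {"type":"object","properties":{"increments":{"type":"array","items":{"type":"array"}},"force":{"type":"number"}},"required":["increments"]}

```bash
ls; mkdir -p pics
cat > h.py <<'E'
from bench import *
import numpy as np, cv2
def snap(n,save=None):
    s=snapshot(n)
    if save: cv2.imwrite('pics/'+save+'.png',cv2.cvtColor(s['color'],cv2.COLOR_RGB2BGR))
    return s
def W(s,xyz):
    return (s['world_from_camera']@np.r_[xyz,1])[:3]
def PX(s,w):
    c=np.linalg.inv(s['world_from_camera'])@np.r_[w,1]; p=s['intrinsics']@c[:3]; return (p[:2]/p[2]).round()
def ray(s,u,v,z):
    M=s['world_from_camera']; d=M[:3,:3]@np.linalg.inv(s['intrinsics'])@[u,v,1]; o=M[:3,3]
    return o+d*(z-o[2])/d[2]
def pp(q,s,f=pinpoint,n=4):
    for r in f(q,s)[:n]:
        w=W(s,r['xyz']); print(q,f.__name__,round(r['p'],2),w.round(1),PX(s,w))
E
cat > a.py <<'E'
from h import *
for n in ('top','scene'):
    s=snap(n,n+'0'); print(n)
    for q in ['lock_mouth','case_floor','lid_hinge','rack_top','key_1_bow','key_2_bow','key_3_bow','w200_mid','w100_mid','w50a_mid','tape','tub']: pp(q,s)
print(sense())
E
python3 a.py
```

```text
pics
top
lock_mouth call 0.66 [ 440.2 -192.7   63.2] [397. 247.]
lid_hinge call 0.57 [ 576.2 -248.8   33.3] [411. 198.]
rack_top call 0.65 [405.2 262.5  38.6] [224. 266.]
key_1_bow call 0.62 [539.1 370.   10.2] [188. 220.]
key_1_bow call 0.57 [407.  314.1  56.7] [204. 266.]
key_2_bow call 0.6 [490.6 441.8  37.9] [159. 236.]
key_2_bow call 0.52 [404.3 204.   60.2] [245. 265.]
key_3_bow call 0.56 [403.4 261.4  57.1] [224. 266.]
w100_mid call 0.48 [585.7 351.9  15.6] [194. 203.]
tape call 0.64 [ 4.056e+02  1.800e+00 -2.000e-01] [321. 264.]
tape call 0.63 [402.2 261.9  36.4] [225. 267.]
tub call 0.8 [688.2 -58.    5.8] [338. 163.]
scene
lock_mouth call 0.77 [ 441.7 -193.3   63.9] [374. 202.]
lock_mouth call 0.61 [ 526.5 -230.5    5. ] [358. 208.]
case_floor call 0.86 [ 528.1 -224.4    5.9] [356. 208.]
lid_hinge call 0.6 [ 573.6 -245.2   46.9] [351. 190.]
rack_top call 0.94 [406.5 257.8  40.1] [256. 269.]
key_1_bow call 0.54 [405.4 313.2  58.2] [235. 271.]
key_1_bow call 0.16 [ 528.5 -223.6    5.2] [356. 208.]
key_2_bow call 0.62 [494.7 435.8  40.8] [164. 281.]
key_2_bow call 0.57 [401.9 
[... 258 characters left out ...]
] [285. 207.]
{'time': 1.3, 'joint_pos': array([ 6.19718945e+01,  7.47217712e+00,  8.52657003e+01, -1.05249400e-04,
        8.72594062e+01, -4.89309623e+00]), 'qd': array([-0.09221675, -0.00471504,  0.04378749, -0.08012955,  0.01589221,
       -0.03834639]), 'joint_efforts': array([-1.78167597e-04, -5.69314384e+01, -5.00864017e+01, -3.19766905e-04,
        1.19289358e-03,  1.42728888e-05]), 'tool_pos': array([235.73450596, 551.78480929, 231.30182314]), 'tcp_rot': array([1.79997303e+02, 3.36443660e-04, 1.56864996e+02]), 'ft_force': array([-0.31764936, -0.02169618, -0.09253187]), 'wrist_torque': array([-0.0063153 ,  0.03793298, -0.00542423]), 'grip_force': 0.0, 'finger_gap': 85.49288586437841}
```

View pics/top0.png

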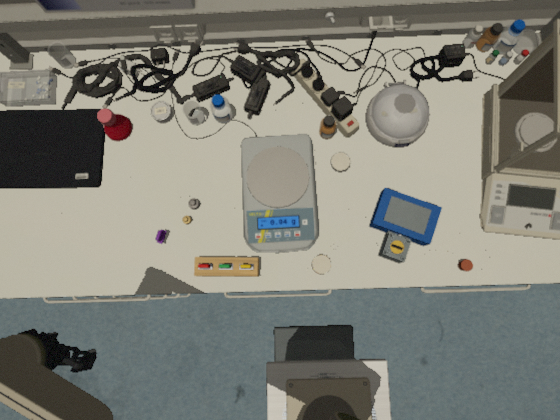

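View pics/scene0.png

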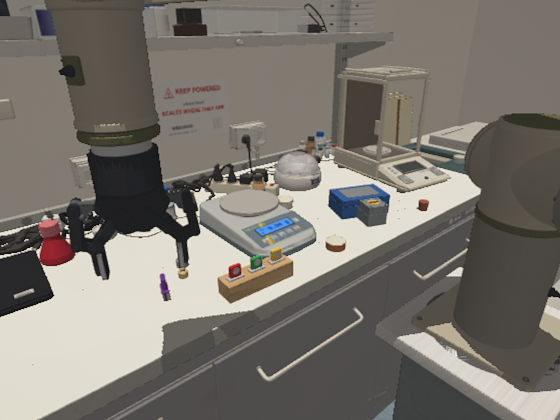

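Top view shows the rack with red, green and yellow keys at (205,266), (225,266), (246,266). The purple look-alike is at (161,236), to be left alone. The case is at (406,216) with its lock at (397,247), the grey weight at (194,203) and the small brass one at (187,219). The tape is at (321,264) and the tub at (340,161). The first reach is for the red key on the rack, so I'll go over it for a close look.

Emit:
{"method": "play_rows", "body": {
  "increments": [
    [1, [0, 0, -7], 0.117],
    [1, [0, 0, -7], 0.117],
    [1, [0, 0, -7], 0.117],
    [1, [0, 0, -7], 0.117],
    [1, [0, 0, -7], 0.117],
    [1, [0, 0, -7], 0.117],
    [1, [0, 0, -7], 0.117],
    [1, [0, 0, -7], 0.117],
    [1, [0, 0, -7], 0.117],
    [1, [0, 0, -7], 0.115]
  ]
}}

```text
time: 2.13
tool_pos: [235.7, 551.8, 301.6]
tcp_rot: [-180.0, 0.0, 89.6]
ft_force: [-0.4, 0.8, -0.2]
finger_gap: 85.0
grip_force: 0.0
```

Emit:
{"method": "play_rows", "body": {
  "increments": [
    [1, [-20, 16, 0], 0],
    [1, [-25, 20, 0], 0],
    [1, [-25, 20, 0], 0],
    [1, [-25, 20, 0], 0],
    [1, [-25, 20, 0], 0],
    [1, [-25, 20, 0], 0],
    [1, [-25, 20, 0], 0],
    [1, [-25, 20, 0], 0],
    [1, [-25, 20, 0], 0],
    [1, [-20, 16, 0], 0],
    [1, [0, 0, 0], 0]
  ]
}}

```text
time: 3.05
tool_pos: [430.1, 308.1, 301.3]
tcp_rot: [179.9, 0.1, 89.7]
ft_force: [-0.3, -0.5, 0.4]
finger_gap: 85.6
grip_force: 0.0
```

```bash
cat > b.py <<'E'
from h import *
import sys
t=sense(); print(t['time'],t['tool_pos'].round(1),t['tcp_rot'].round(2),t['joint_pos'].round(1))
s=snap('wrist',sys.argv[1])
for q in sys.argv[2:]: pp(q,s)
E
python3 b.py w1 rack_top key_1_bow key_2_bow key_3_bow w100_mid w50a_mid w200_mid
```

```text
3.05 [430.1 308.1 301.3] [1.7993e+02 8.0000e-02 8.9710e+01] [30.1 -4.7 90.4 -0.1 94.3 30.4]
rack_top call 0.75 [404.8 263.4  39.4] [260. 207.]
key_1_bow call 0.97 [402.6 321.   59.7] [255. 160.]
key_2_bow call 0.91 [490.7 441.1  37.8] [339.  40.]
key_2_bow call 0.81 [400.8 206.9  57.1] [257. 257.]
key_3_bow call 0.93 [400.2 262.5  58.2] [255. 212.]
w100_mid call 0.94 [583. 357.  16.] [413. 122.]
w50a_mid call 0.36 [404.6   4.8  -3.4] [265. 364.]
```

View pics/w1.png

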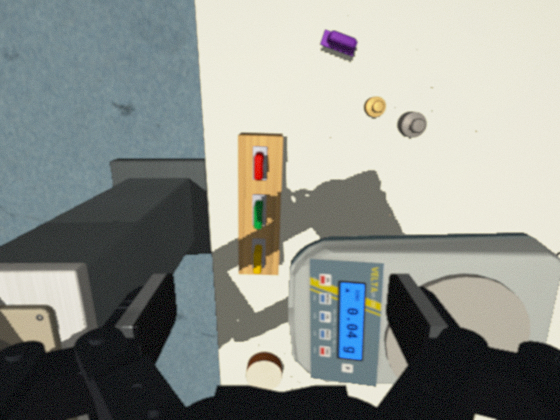

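Wrist view: red (259,165), green (258,211) and yellow (258,257) keys stand in the rack, and the purple look-alike lies at (339,42), well away. The small brass weight is at (375,106) and the steel one at (412,124). I'll choose the red key in the rack and measure it precisely by colour.

```bash
cat > c.py <<'E'
from h import *
s=snap('wrist'); hsv=cv2.cvtColor(s['color'],cv2.COLOR_RGB2HSV)
def blob(n,lo,hi,z,box):
    m=cv2.inRange(hsv,lo,hi); k=np.zeros_like(m); x0,y0,x1,y1=box; k[y0:y1,x0:x1]=m[y0:y1,x0:x1]
    r=cv2.minAreaRect(cv2.findNonZero(k)); p=ray(s,*r[0],z)
    P=np.array([ray(s,*q,z)[:2] for q in cv2.boxPoints(r)]); e=P[1]-P[0]; f=P[2]-P[1]
    a=e if np.hypot(*e)>np.hypot(*f) else f
    print(n,p.round(1),'size',np.hypot(*e).round(1),np.hypot(*f).round(1),'axis deg',np.degrees(np.arctan2(a[1],a[0])).round(1)%180, r[0])
blob('red',(0,150,90),(6,255,255),72,(240,135,280,190))
blob('green',(50,100,40),(85,255,255),72,(240,185,280,235))
blob('yel',(22,150,90),(32,255,255),72,(245,235,275,285))
blob('rack',(8,60,60),(24,200,255),40,(232,125,290,282))
for u,v in [(239,134),(283,135),(279,274),(238,272)]: print(ray(s,u,v,40).round(1))
for n,u,v,z in [('brass',375,105,26),('steel',413,123,33)]: print(n,ray(s,u,v,z).round(1))
c=s['color'][120:290,225:300]; c=cv2.resize(c,None,fx=3.5,fy=3.5,interpolation=3); a=snapshot('top'); 
d=cv2.resize(np.ascontiguousarray(a['color'][240:290,440:490]),(300,300)); e=cv2.resize(np.ascontiguousarray(a['color'][190:265,370:445]),(300,295))
o=np.zeros((595,600,3),np.uint8); o[:c.shape[0],:c.shape[1]]=c; o[:300,300:]=d; o[300:,300:]=e
cv2.imwrite('pics/c1.png',o[:,:,::-1])
hs=cv2.cvtColor(a['color'],cv2.COLOR_RGB2HSV); m=cv2.inRange(hs,(20,120,120),(34,255,255))
k=np.zeros_like(m);k[235:260,385:412]=m[235:260,385:412]; n=cv2.findNonZero(k)
r=cv2.minAreaRect(n);print('disc',r,ray(a,*r[0],62).round(1))
m=cv2.inRange(hs,(100,170,60),(125,255,255)); k[:]=0; k[180:250,360:450]=m[180:250,360:450]
r=cv2.minAreaRect(cv2.findNonZero(k)); print('lid',r,ray(a,*r[0],60).round(1),[ray(a,*q,60).round(0)[:2] for q in cv2.boxPoints(r)])
E
python3 c.py
```

```text
red [406.6 317.   72. ] size 8.3 26.5 axis deg 89.4 (262.0, 170.5)
green [404.7 264.1  72. ] size 8.6 31.0 axis deg 89.3 (261.0, 218.5)
yel [402.4 211.1  72. ] size 35.0 8.8 axis deg 86.1 (259.68646240234375, 262.9571838378906)
rack [405.8 266.9  40. ] size 173.2 50.8 axis deg 87.6 (263.33807373046875, 207.54519653320312)
[380.1 351.5  40. ]
[428.6 350.5  40. ]
[424.1 180.8  40. ]
[373.3 183.5  40. ]
brass [531.  382.1  26. ]
steel [573.  363.1  33. ]
disc ((396.5, 247.0), (12.0, 13.0), 90.0) [ 440.6 -191.5   62. ]
lid ((405.4880065917969, 216.62477111816406), (61.835418701171875, 40.55479431152344), 19.536653518676758) [ 520.2 -221.5   60. ] [array([ 500., -126.]), array([ 602., -168.]), array([ 541., -317.]), array([ 441., -273.])]
```

View pics/c1.png

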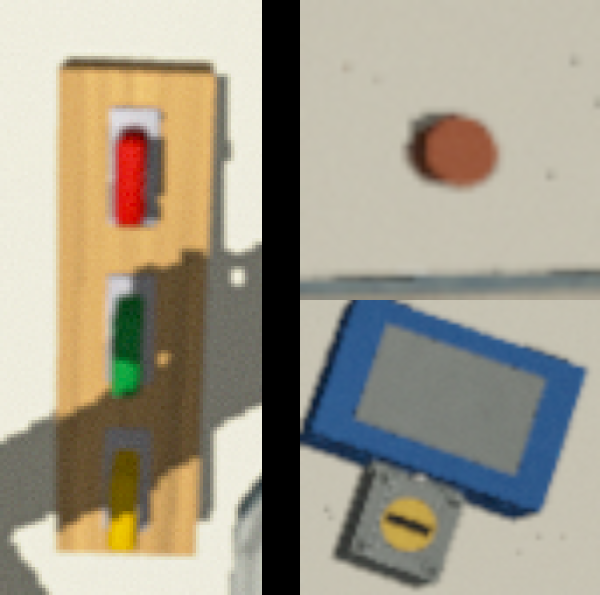

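Close crop: the three bows (red, green, yellow) stand upright in the rack. The red-brown cap is no weight. The lock disc has its slot along the case's y. Moving closer over the rack.

Emit:
{"method": "play_rows", "body": {
  "increments": [
    [-0.2, [-3, -3, 12], 0.03],
    [-0.2, [-3, -3, 16], 0],
    [-0.2, [-3, -4, 16], 0],
    [-0.2, [-3, -4, 16], 0],
    [-0.2, [-3, -4, 16], 0],
    [-0.2, [-3, -4, 16], 0],
    [-0.2, [0, -4, 12], 0],
    [-0.2, [0, 0, 6], 0],
    [-0.2, [0, 0, 0], 0],
    [-0.2, [0, 0, 0], 0]
  ]
}}

```text
time: 4.38
tool_pos: [401.2, 294.6, 191.7]
tcp_rot: [180.0, -0.0, 88.2]
ft_force: [-0.3, 0.2, 0.5]
finger_gap: 34.4
grip_force: 0.0
```

```bash
python3 b.py w2 rack_top key_1_bow key_2_bow key_3_bow
python3 - <<'E'
from h import *
s=snap('wrist'); print(s['world_from_camera'].round(2), PX(s,sense()['tool_pos']),sense()['finger_gap'])
E
```

```text
4.3833 [401.2 294.6 191.7] [ 1.7999e+02 -1.0000e-02  8.8240e+01] [ 30.4  -7.3 104.2  -0.   83.1  32.1]
rack_top call 0.22 [583.9 356.   14. ] [492. 110.]
key_1_bow call 0.93 [406.2 320.3  61.9] [287. 168.]
key_2_bow call 0.83 [399.3 207.8  57.5] [282. 295.]
key_3_bow call 0.9 [401.6 259.5  58.8] [283. 241.]
[[ 1.0000e+00 -3.0000e-02 -1.0000e-02  4.0353e+02]
 [-3.0000e-02 -9.6000e-01 -2.9000e-01  3.7080e+02]
 [ 0.0000e+00  2.9000e-01 -9.6000e-01  3.3503e+02]
 [ 0.0000e+00  0.0000e+00  0.0000e+00  1.0000e+00]] [282. 280.] 34.023565726004634
```

View pics/w2.png

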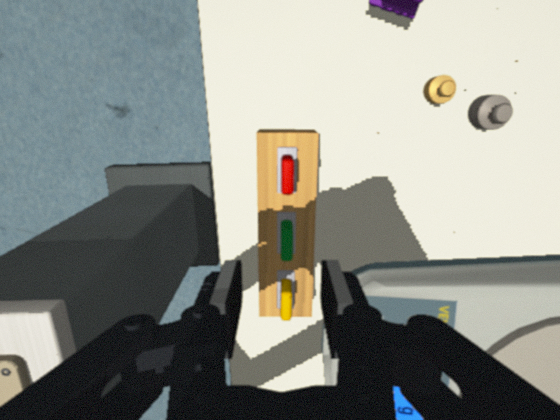

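The red bow is at (287,174), green at (286,240) and yellow at (286,300); rack edges run from (257,130) to (314,317).

Run:
```python
from h import *
s=snap('wrist')
for n,u,v,z in [('red shoulder far +19',288,148,44),('red bow near -14',287,194,72),('green bow near',287,261,72),('yel bow near',287,320,72),('rack TL',257,130,40),('TR',320,131,40),('BR',314,317,40),('BL',259,316,40)]: print(n,ray(s,u,v,z).round(1))
hsv=cv2.cvtColor(s['color'],cv2.COLOR_RGB2HSV)
for n,lo,hi in [('red',(0,150,60),(6,255,255)),('green',(50,100,30),(85,255,255)),('yel',(22,150,60),(32,255,255))]:
    m=cv2.inRange(hsv,lo,hi); m[:,:270]=0;m[:,305:]=0;m[:120]=0;m[335:]=0
    x,y,w,h=cv2.boundingRect(m); print(n,x,y,w,h,'xc',ray(s,x+w/2-.5,y+h-8,72).round(1),'y',ray(s,x+w/2,y+h,72)[1].round(1)+14)
```

```text
red shoulder far +19 [408.1 333.   44. ]
red bow near -14 [406.  302.2  72. ]
green bow near [404.6 247.1  72. ]
yel bow near [403.2 192.7  72. ]
rack TL [383.6 347.5  40. ]
TR [434.1 345.2  40. ]
BR [428.7 173.5  40. ]
BL [376.9 176.2  40. ]
red 281 156 13 38 xc [406.2 308.4  72. ] y 316.2
green 280 220 13 40 xc [404.  254.9  72. ] y 262.0
yel 280 279 12 41 xc [402.1 200.5  72. ] y 206.8
```

Emit:
{"method": "play_rows", "body": {
  "increments": [
    [-0.2, [5, 1, 12], 0.007],
    [-0.2, [8, 1, 15], 0],
    [-0.2, [8, 2, 15], 0],
    [-0.2, [0, 0, 18], 0],
    [-0.2, [0, 0, 20], 0],
    [-0.2, [0, 0, 20], 0],
    [-0.2, [0, 0, 20], 0],
    [-0.2, [0, 0, 14], 0],
    [-0.2, [0, 0, 8], 0],
    [-0.2, [0, 0, 0], 0]
  ]
}}

```text
time: 5.57
tool_pos: [404.1, 314.2, 46.5]
tcp_rot: [-179.8, 0.1, 87.8]
ft_force: [-0.8, -1.2, -0.5]
finger_gap: 34.1
grip_force: 0.0
```

Emit:
{"method": "play_rows", "body": {
  "increments": [
    [-1, [0, 0, 0], 0],
    [-1, [0, 0, 0], 0],
    [-1, [0, 0, 0], 0],
    [-1, [0, 0, 0], 0],
    [-1, [0, 0, 0], 0],
    [-1, [0, 0, 0], 0]
  ],
  "force": 40
}}

```text
time: 6.07
tool_pos: [406.6, 315.6, 50.4]
tcp_rot: [179.9, -0.1, 87.8]
ft_force: [0.2, -0.1, 6.0]
finger_gap: 9.2
grip_force: 42.8
```

Emit:
{"method": "play_rows", "body": {
  "increments": [
    [-1, [0, 0, -6], 0],
    [-1, [0, 0, -10], 0],
    [-1, [0, 0, -16], 0],
    [-1, [0, 0, -20], 0],
    [-1, [0, 0, -25], 0],
    [-1, [0, 0, -25], 0],
    [-1, [0, 0, -25], 0.117],
    [-1, [0, 0, -15], 0.117],
    [-1, [0, 0, -8], 0.117],
    [-1, [-15, 6, 0], 0],
    [-1, [-25, 12, 0], 0],
    [-1, [-30, 14, 0], 0]
  ]
}}

```text
time: 7.07
tool_pos: [408.7, 238.4, 200.4]
tcp_rot: [180.0, -0.1, 67.8]
ft_force: [0.1, -0.5, -0.6]
finger_gap: 9.0
grip_force: 42.1
```

Emit:
{"method": "play_rows", "body": {
  "increments": [
    [-1, [-35, 16, 0], 0],
    [-1, [-35, 16, 0], 0],
    [-1, [-35, 16, 0], 0],
    [-1, [-35, 16, 0], 0],
    [-1, [-35, 16, 0], 0],
    [-1, [-35, 16, 0], 0],
    [-1, [-35, 16, 0], 0],
    [-1, [-35, 16, 0], 0],
    [-1, [-35, 16, 0], 0],
    [-1, [-35, 16, 0], 0],
    [-1, [-30, 14, 0], 0],
    [-1, [-20, 9, 0], 0]
  ]
}}

```text
time: 8.07
tool_pos: [426.0, -204.4, 200.2]
tcp_rot: [179.9, 0.1, 67.6]
ft_force: [0.8, 0.2, -0.3]
finger_gap: 9.4
grip_force: 42.2
```

Emit:
{"method": "play_rows", "body": {
  "increments": [
    [-1, [-14, 6, 10], 0],
    [-1, [-8, 3, 10], 0],
    [-1, [0, 0, 10], 0],
    [-1, [0, 0, 8], 0],
    [-1, [0, 0, 0], 0],
    [-1, [0, 0, 0], 0]
  ]
}}

```text
time: 8.57
tool_pos: [426.0, -223.6, 160.5]
tcp_rot: [-179.9, -0.0, 67.8]
ft_force: [0.2, -0.3, 0.1]
finger_gap: 9.2
grip_force: 42.2
```

```bash
python3 b.py w3 lock_mouth key_1_bow
```

```text
8.5667 [ 426.  -223.6  160.5] [-1.7989e+02 -4.0000e-02  6.7790e+01] [-33.8  -8.5 108.7   0.   80.  -11.6]
lock_mouth call 0.95 [ 437.3 -189.9   64.6] [279. 163.]
key_1_bow call 0.61 [ 423.3 -221.9  169.1] [275. 288.]
```

View pics/w3.png

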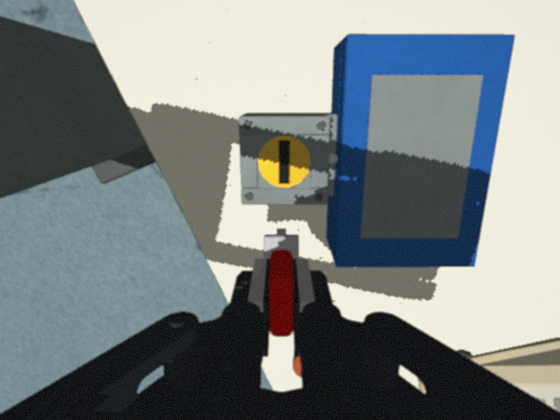

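The slot is at (284,162), rows 141–183. The red key in the hand has its bow at (282,290) and its bit tip at (282,233).

```bash
cat > d.py <<'E'
from h import *
def slot(verbose=1):
    s=snap('wrist'); g=s['color'].astype(int); hsv=cv2.cvtColor(s['color'],cv2.COLOR_RGB2HSV)
    m=cv2.inRange(hsv,(18,120,60),(34,255,255)); u,v=PX(s,[441,-192,62]).astype(int)
    k=np.zeros_like(m); k[v-45:v+45,u-45:u+45]=m[v-45:v+45,u-45:u+45]
    h=cv2.convexHull(cv2.findNonZero(k)); e=cv2.fitEllipse(h); print('disc',e[0],ray(s,*e[0],62).round(1))
    f=np.zeros_like(m); cv2.fillConvexPoly(f,h,255); f=cv2.erode(f,np.ones((5,5))); d=(g.max(2)<60)&(f>0)
    P=np.argwhere(d)[:,::-1].astype(np.float32); r=cv2.minAreaRect(P)
    Q=np.array([ray(s,*p,62)[:2] for p in P]); c=Q.mean(0); w,V=np.linalg.eigh(np.cov(Q.T)); a=V[:,1]
    print('slot',r[0],c.round(1),'len',np.sqrt(12*w[::-1]).round(1),'axis',(np.degrees(np.arctan2(a[1],a[0]))%180).round(1))
    t=sense(); y=np.radians(t['tcp_rot'][2]); D=np.r_[c]-t['tool_pos'][:2]
    print('tool delta x,y',(D@[np.cos(y),np.sin(y)]).round(1),(D@[np.sin(y),-np.cos(y)]).round(1), t['tool_pos'].round(1))
    return s
if __name__=='__main__':
    s=slot()
    hsv=cv2.cvtColor(s['color'],cv2.COLOR_RGB2HSV); m=cv2.inRange(hsv,(0,150,40),(4,255,255)); m[:,:262]=0;m[:,300:]=0;m[:240]=0;m[345:]=0
    x,y,w,h=cv2.boundingRect(m);print(x,y,w,h)
    T=sense()['tool_pos']; yy=np.radians(sense()['tcp_rot'][2]); z=T[2]+21.6
    p=ray(s,x+w/2,y+h-10,z)-T; q=ray(s,x+w/2,y+h,z)-T; X=np.array([np.cos(yy),np.sin(yy),0]);Y=np.array([np.sin(yy),-np.cos(yy),0])
    print('bow near end tool x',q@X,'tool y',p@Y)
E
python3 d.py
```

```text
disc (281.59552001953125, 160.24008178710938) [ 440.4 -190.8   62. ]
slot (281.5, 159.5) [ 440.8 -189.8] len [27.9  6.2] axis 68.0
tool delta x,y 37.5 -0.4 [ 427.  -224.7  162. ]
269 250 25 86
bow near end tool x -13.089530609634282 tool y -0.575557076583272
```

Emit:
{"method": "play_rows", "body": {
  "increments": [
    [-1, [8, 0, 0], 0],
    [-1, [14, 0, 4], 0],
    [-1, [10, 0, 10], 0],
    [-1, [4.5, 0, 14], 0],
    [-1, [0, 0, 14], 0],
    [-1, [0, 0, 12], 0],
    [-1, [0, 0, 6], 0],
    [-1, [0, 0, 2], 0],
    [-1, [0, 0, 0], 0],
    [-1, [0, 0, 0], 0]
  ]
}}

```text
time: 9.6
tool_pos: [440.6, -191.5, 99.8]
tcp_rot: [180.0, 0.0, 67.7]
ft_force: [-0.7, -0.3, 0.4]
finger_gap: 8.9
grip_force: 42.2
```

```bash
python3 b.py w4
```

```text
9.6 [ 440.6 -191.5   99.8] [1.7996e+02 1.0000e-02 6.7700e+01] [-29.6  -5.2 112.3  -0.   72.9  -7.3]
```

Emit:
{"method": "play_rows", "body": {
  "increments": [
    [-1, [0, 0, 2], 0],
    [-1, [0, 0, 2], 0],
    [-1, [0, 0, 2], 0],
    [-1, [0, 0, 2], 0],
    [-1, [0, 0, 2], 0],
    [-1, [0, 0, 0], 0]
  ]
}}

```text
time: 10.15
tool_pos: [440.0, -191.1, 88.7]
tcp_rot: [-180.0, -0.0, 67.7]
ft_force: [-0.1, 0.2, -0.7]
finger_gap: 9.0
grip_force: 42.2
```

Emit:
{"method": "play_rows", "body": {
  "increments": [
    [-1, [0, 0, 2], 0],
    [-1, [0, 0, 2], 0],
    [-1, [0, 0, 2], 0],
    [-1, [0, 0, 2], 0],
    [-1, [0, 0, 1], 0],
    [-1, [0, 0, 0], 0],
    [-1, [0, 0, 0], 0]
  ]
}}

```text
time: 10.73
tool_pos: [440.3, -191.3, 80.3]
tcp_rot: [-180.0, -0.0, 67.7]
ft_force: [-1.1, 0.5, 1.1]
finger_gap: 9.3
grip_force: 42.3
```

Emit:
{"method": "play_rows", "body": {
  "increments": [
    [-1, [0, 0, 2], 0],
    [-1, [0, 0, 2], 0],
    [-1, [0, 0, 2], 0],
    [-1, [0, 0, 0], 0],
    [-1, [0, 0, 0], 0]
  ]
}}

```text
time: 11.15
tool_pos: [442.6, -192.4, 78.6]
tcp_rot: [179.7, 0.0, 67.7]
ft_force: [-8.6, 6.7, 30.7]
finger_gap: 9.0
grip_force: 47.1
```

It stopped about 8 mm short against 30 N, so red is the wrong key. Taking it back to its slot.

Emit:
{"method": "play_rows", "body": {
  "increments": [
    [-1, [0, 0, -4], 0],
    [-1, [0, 0, -6], 0],
    [-1, [0, 0, -8], 0],
    [-1, [0, 0, -10], 0],
    [-1, [0, 0, -14], 0],
    [-1, [0, 0, -18], 0],
    [-1, [0, 0, -20], 0],
    [-1, [0, 0, -20], 0],
    [-1, [0, 0, -15], 0],
    [-1, [10, -5, -10], 0],
    [-1, [20, -10, 0], 0],
    [-1, [30, -15, 0], 0]
  ]
}}

```text
time: 12.15
tool_pos: [435.4, -124.8, 200.4]
tcp_rot: [179.9, 0.0, 67.5]
ft_force: [0.8, 0.5, -0.4]
finger_gap: 9.1
grip_force: 42.3
```

Emit:
{"method": "play_rows", "body": {
  "increments": [
    [-1, [35, -17, 0], 0],
    [-1, [35, -17, 0], 0],
    [-1, [35, -17, 0], 0],
    [-1, [35, -17, 0], 0],
    [-1, [35, -17, 0], 0],
    [-1, [35, -17, 0], 0],
    [-1, [35, -17, 0], 0],
    [-1, [35, -17, 0], 0],
    [-1, [35, -17, 0], 0],
    [-1, [35, -17, 0], 0],
    [-1, [25, -14, 0], 0],
    [-1, [15, -7, 0], -0.117]
  ]
}}

```text
time: 13.15
tool_pos: [404.4, 312.3, 199.1]
tcp_rot: [-179.9, -0.0, 74.4]
ft_force: [-0.0, 0.3, -0.4]
finger_gap: 8.8
grip_force: 42.3
```

Emit:
{"method": "play_rows", "body": {
  "increments": [
    [-1, [3.5, -1, 15], -0.117],
    [-1, [0, 0, 15], -0.117],
    [-1, [0, 0, 20], 0],
    [-1, [0, 0, 20], 0],
    [-1, [0, 0, 15], 0],
    [-1, [0, 0, 10], 0],
    [-1, [0, 0, 0], 0],
    [-1, [0, 0, 0], 0],
    [-1, [0, 0, 0], 0]
  ]
}}

```text
time: 13.9
tool_pos: [406.9, 313.0, 105.5]
tcp_rot: [179.9, -0.0, 87.8]
ft_force: [0.4, -0.3, -1.0]
finger_gap: 9.0
grip_force: 42.3
```

Emit:
{"method": "play_rows", "body": {
  "increments": [
    [-1, [1, 0, 10], 0],
    [-1, [1, 0, 10], 0],
    [-1, [0, 0, 8], 0],
    [-1, [0, 0, 4], 0],
    [-1, [0, 0, 3], 0],
    [-1, [0, 0, 3], 0],
    [-1, [0, 0, 2], 0],
    [-1, [0, 0, 0], 0]
  ]
}}

```text
time: 14.57
tool_pos: [406.4, 314.4, 63.9]
tcp_rot: [-180.0, 0.0, 87.8]
ft_force: [0.6, 0.1, -1.2]
finger_gap: 9.1
grip_force: 42.3
```

Emit:
{"method": "play_rows", "body": {
  "increments": [
    [-1, [0, 0, 4], 0],
    [-1, [0, 0, 4], 0],
    [-1, [0, 0, 2], 0],
    [-1, [0, 0, 1], 0],
    [-1, [0, 0, 0], 0],
    [-1, [0, 0, 0], 0]
  ]
}}

```text
time: 15.07
tool_pos: [406.5, 314.5, 53.3]
tcp_rot: [-180.0, 0.0, 87.8]
ft_force: [0.5, 0.1, 0.0]
finger_gap: 9.2
grip_force: 42.3
```

Emit:
{"method": "play_rows", "body": {
  "increments": [
    [-0.2, [0, 0, 0], 0],
    [-0.2, [0, 0, 0], 0],
    [-0.2, [0, 0, 0], 0],
    [-0.2, [0, 0, 0], 0],
    [-0.2, [0, 0, -10], 0],
    [-0.2, [0, 0, -20], 0],
    [-0.2, [0, 0, -20], 0],
    [-0.2, [0, 0, -10], 0],
    [-0.2, [-15, 0, 0], 0],
    [-0.2, [-22, 0, 0], 0],
    [-0.2, [-15, 0, 0], 0],
    [-0.2, [0, 0, 0], 0]
  ]
}}

```text
time: 16.07
tool_pos: [404.5, 260.6, 113.5]
tcp_rot: [180.0, 0.1, 87.8]
ft_force: [-0.3, -0.5, -0.1]
finger_gap: 34.1
grip_force: 0.0
```

Run:
```python
from h import *
s=snap('wrist','w5'); print(sense()['tool_pos'])
for q in('key_1_bow','key_3_bow'): pp(q,s)
hsv=cv2.cvtColor(s['color'],cv2.COLOR_RGB2HSV); T=sense()['tool_pos']
for n,lo,hi in [('red',(0,150,40),(6,255,255)),('green',(50,100,30),(85,255,255))]:
    m=cv2.inRange(hsv,lo,hi); m[:,:240]=0;m[:,330:]=0
    nn,l,st,c=cv2.connectedComponentsWithStats(m); i=1+np.argmax(st[1:,4]); x,y,w,h,_=st[i]
    print(n,x,y,w,h,'xc',ray(s,x+w/2-.5,y+h-8,72).round(1),'y',ray(s,x+w/2,y+h,72)[1].round(1)+14)
```

```text
[404.69313004 261.77939889 113.62362921]
key_1_bow call 0.56 [405.1 315.7  55.3] [279. 139.]
key_3_bow call 0.78 [399.1 262.5  61.1] [272. 234.]
red 275 117 18 55 xc [407.1 304.7  72. ] y 314.5
green 272 209 18 57 xc [403.5 252.   72. ] y 261.1
```

Emit:
{"method": "play_rows", "body": {
  "increments": [
    [-0.2, [0, 0, 10], 0],
    [-0.2, [0, 0, 18], 0],
    [-0.2, [0, 0, 18], 0],
    [-0.2, [0, 0, 12], 0],
    [-0.2, [0, 0, 5], 0],
    [-0.2, [0, 0, 0], 0],
    [-1, [0, 0, 0], 0],
    [-1, [0, 0, 0], 0],
    [-1, [0, 0, 0], 0],
    [-1, [0, 0, 0], 0],
    [-1, [0, 0, 0], 0],
    [-1, [0, 0, 0], 0]
  ]
}}

```text
time: 17.22
tool_pos: [405.3, 263.0, 51.3]
tcp_rot: [179.9, -0.1, 87.8]
ft_force: [-1.0, -0.4, 4.6]
finger_gap: 9.4
grip_force: 42.6
```

Emit:
{"method": "play_rows", "body": {
  "increments": [
    [-1, [0, 0, -6], 0],
    [-1, [0, 0, -10], 0],
    [-1, [0, 0, -16], 0],
    [-1, [0, 0, -20], 0],
    [-1, [0, 0, -25], 0],
    [-1, [0, 0, -25], 0],
    [-1, [0, 0, -25], 0.117],
    [-1, [0, 0, -15], 0.117],
    [-1, [0, 0, -8], 0.117],
    [-1, [-15, 7, 0], 0],
    [-1, [-25, 12, 0], 0],
    [-1, [-30, 15, 0], 0]
  ]
}}

```text
time: 18.22
tool_pos: [409.2, 185.1, 201.3]
tcp_rot: [180.0, -0.0, 67.9]
ft_force: [1.2, -0.7, 0.5]
finger_gap: 9.2
grip_force: 41.9
```

Emit:
{"method": "play_rows", "body": {
  "increments": [
    [-1, [-35, 18, 0], 0],
    [-1, [-35, 18, 0], 0],
    [-1, [-35, 18, 0], 0],
    [-1, [-35, 18, 0], 0],
    [-1, [-35, 18, 0], 0],
    [-1, [-35, 18, 0], 0],
    [-1, [-35, 18, 0], 0],
    [-1, [-35, 18, 0], 0],
    [-1, [-30, 15, 0], 0],
    [-1, [-15, 8, 0], 0],
    [-1, [-5, 3, 10], 0],
    [-1, [0, 0, 20], 0]
  ]
}}

```text
time: 19.22
tool_pos: [443.1, -187.2, 172.8]
tcp_rot: [179.7, 0.0, 67.6]
ft_force: [0.6, 0.0, -0.4]
finger_gap: 9.0
grip_force: 41.8
```

Emit:
{"method": "play_rows", "body": {
  "increments": [
    [-1, [0, 0, 25], 0],
    [-1, [0, 0, 20], 0],
    [-1, [0, 0, 14], 0],
    [-1, [0, 0, 6], 0],
    [-1, [0, 0, 3], 0],
    [-1, [0, 0, 0], 0],
    [-1, [0, 0, 0], 0]
  ]
}}

```text
time: 19.8
tool_pos: [442.2, -184.9, 103.3]
tcp_rot: [179.9, 0.0, 67.7]
ft_force: [0.1, 0.1, -0.6]
finger_gap: 8.7
grip_force: 41.8
```

Emit:
{"method": "play_rows", "body": {
  "increments": [
    [-1, [-3, 0.5, 0], 0],
    [-1, [-2, 0, 0], 0],
    [-1, [0, 0, 3], 0],
    [-1, [0, 0, 3], 0],
    [-1, [0, 0, 2], 0],
    [-1, [0, 0, 2], 0],
    [-1, [0, 0, 2], 0],
    [-1, [0, 0, 2], 0],
    [-1, [0, 0, 2], 0],
    [-1, [0, 0, 2], 0],
    [-1, [0, 0, 2], 0],
    [-1, [0, 0, 0], 0]
  ]
}}

```text
time: 20.8
tool_pos: [440.5, -189.7, 82.6]
tcp_rot: [180.0, -0.0, 67.7]
ft_force: [1.3, 1.6, 4.1]
finger_gap: 8.8
grip_force: 42.5
```

Emit:
{"method": "play_rows", "body": {
  "increments": [
    [-1, [0, 0, 1], 0],
    [-1, [0, 0, 2], 0],
    [-1, [0, 0, 2], 0],
    [-1, [0, 0, 2], 0],
    [-1, [0, 0, 0], 0],
    [-1, [0, 0, 0], 0]
  ]
}}

```text
time: 21.3
tool_pos: [442.2, -189.7, 78.6]
tcp_rot: [179.8, -0.1, 67.7]
ft_force: [-3.9, 8.4, 25.9]
finger_gap: 8.8
grip_force: 46.1
```

Green also stops 8 mm short. I'll put it back and try yellow.

Emit:
{"method": "play_rows", "body": {
  "increments": [
    [-1, [0, 0, -4], 0],
    [-1, [0, 0, -6], 0],
    [-1, [0, 0, -8], 0],
    [-1, [0, 0, -10], 0],
    [-1, [0, 0, -14], 0],
    [-1, [0, 0, -18], 0],
    [-1, [0, 0, -20], 0],
    [-1, [0, 0, -20], 0],
    [-1, [0, 0, -15], 0],
    [-1, [10, -5, -10], 0],
    [-1, [20, -10, 0], 0],
    [-1, [30, -15, 0], 0]
  ]
}}

```text
time: 22.3
tool_pos: [435.1, -123.2, 201.0]
tcp_rot: [180.0, 0.0, 67.5]
ft_force: [1.2, 0.2, -1.5]
finger_gap: 8.7
grip_force: 41.9
```

Emit:
{"method": "play_rows", "body": {
  "increments": [
    [-1, [35, -17.5, 0], 0],
    [-1, [35, -17.5, 0], 0],
    [-1, [35, -17.5, 0], 0],
    [-1, [35, -17.5, 0], 0],
    [-1, [35, -17.5, 0], 0],
    [-1, [35, -17.5, 0], 0],
    [-1, [35, -17.5, 0], 0],
    [-1, [35, -17.5, 0], 0],
    [-1, [35, -17.5, 0], 0],
    [-1, [20, -12, 0], 0],
    [-1, [10, -5, 0], 0],
    [-1, [0, 0, 0], 0]
  ]
}}

```text
time: 23.3
tool_pos: [403.1, 264.5, 199.7]
tcp_rot: [-179.9, 0.1, 67.9]
ft_force: [-0.5, -1.2, -0.6]
finger_gap: 8.8
grip_force: 41.9
```

Emit:
{"method": "play_rows", "body": {
  "increments": [
    [-1, [0, 0, 15], -0.117],
    [-1, [0, 0, 15], -0.117],
    [-1, [0, 0, 20], -0.117],
    [-1, [0, 0, 20], 0],
    [-1, [0, 0, 15], 0],
    [-1, [0, 0, 10], 0],
    [-1, [0, 0, 0], 0],
    [-1, [0, 0, 0], 0],
    [-1, [0, 0, 0], 0]
  ]
}}

```text
time: 24.05
tool_pos: [405.3, 262.5, 106.4]
tcp_rot: [179.9, -0.0, 87.8]
ft_force: [0.5, -0.0, -0.4]
finger_gap: 8.7
grip_force: 41.9
```

Emit:
{"method": "play_rows", "body": {
  "increments": [
    [-1, [0, 0, 10], 0],
    [-1, [0, 0, 10], 0],
    [-1, [0, 0, 8], 0],
    [-1, [0, 0, 4], 0],
    [-1, [0, 0, 3], 0],
    [-1, [0, 0, 3], 0],
    [-1, [0, 0, 3], 0],
    [-1, [0, 0, 3], 0],
    [-1, [0, 0, 3], 0],
    [-1, [0, 0, 3], 0],
    [-1, [0, 0, 2], 0],
    [-1, [0, 0, 0], 0]
  ]
}}

```text
time: 25.05
tool_pos: [404.3, 262.4, 52.8]
tcp_rot: [-180.0, 0.0, 87.8]
ft_force: [1.0, -0.5, -0.5]
finger_gap: 9.0
grip_force: 41.9
```

Emit:
{"method": "play_rows", "body": {
  "increments": [
    [-0.2, [0, 0, 0], 0],
    [-0.2, [0, 0, 0], 0],
    [-0.2, [0, 0, 0], 0],
    [-0.2, [0, 0, 0], 0],
    [-0.2, [0, 0, -10], 0],
    [-0.2, [0, 0, -20], 0],
    [-0.2, [0, 0, -20], 0],
    [-0.2, [0, 0, -10], 0],
    [-0.2, [-15, 0, 0], 0],
    [-0.2, [-24, 0, 0], 0],
    [-0.2, [-16, 0, 0], 0],
    [-0.2, [0, 0, 0], 0]
  ]
}}

```text
time: 26.05
tool_pos: [402.4, 205.6, 113.6]
tcp_rot: [180.0, 0.1, 87.7]
ft_force: [-0.3, 0.1, 0.4]
finger_gap: 33.9
grip_force: 0.0
```

Run:
```python
from h import *
s=snap('wrist','w6'); print(sense()['tool_pos'])
for q in('key_2_bow','key_3_bow'): pp(q,s)
hsv=cv2.cvtColor(s['color'],cv2.COLOR_RGB2HSV)
for n,lo,hi in [('green',(50,100,30),(85,255,255)),('yel',(22,150,50),(32,255,255))]:
    m=cv2.inRange(hsv,lo,hi); m[:,:240]=0;m[:,320:]=0
    nn,l,st,c=cv2.connectedComponentsWithStats(m); i=1+np.argmax(st[1:,4]); x,y,w,h,_=st[i]
    print(n,x,y,w,h,'xc',ray(s,x+w/2-.5,y+h-8,72).round(1),'y',ray(s,x+w/2,y+h,72)[1].round(1)+14)
```

```text
[402.64518393 206.75910061 113.66128339]
key_2_bow call 0.94 [398.7 207.1  57.4] [275. 232.]
key_3_bow call 0.76 [402.1 262.3  58.4] [277. 137.]
green 272 116 18 55 xc [403.5 250.2  72. ] y 260.1
yel 273 209 18 57 xc [402.  196.9  72. ] y 206.0
```

Emit:
{"method": "play_rows", "body": {
  "increments": [
    [-0.2, [0, 0, 10], 0],
    [-0.2, [0, 0, 18], 0],
    [-0.2, [0, 0, 18], 0],
    [-0.2, [0, 0, 12], 0],
    [-0.2, [0, 0, 5], 0],
    [-0.2, [0, 0, 0], 0],
    [-1, [0, 0, 0], 0],
    [-1, [0, 0, 0], 0],
    [-1, [0, 0, 0], 0],
    [-1, [0, 0, 0], 0],
    [-1, [0, 0, 0], 0],
    [-1, [0, 0, 0], 0]
  ],
  "force": 60
}}

```text
time: 27.2
tool_pos: [403.3, 208.0, 51.2]
tcp_rot: [179.9, -0.0, 87.8]
ft_force: [0.0, 0.6, 5.1]
finger_gap: 8.8
grip_force: 60.2
```

Emit:
{"method": "play_rows", "body": {
  "increments": [
    [-1, [0, 0, -6], 0],
    [-1, [0, 0, -10], 0],
    [-1, [0, 0, -16], 0],
    [-1, [0, 0, -20], 0],
    [-1, [0, 0, -25], 0],
    [-1, [0, 0, -25], 0],
    [-1, [0, 0, -25], 0.117],
    [-1, [0, 0, -15], 0.117],
    [-1, [0, 0, -8], 0.117],
    [-1, [-15, 8, 0], 0],
    [-1, [-25, 13, 0], 0],
    [-1, [-30, 16, 0], 0]
  ]
}}

```text
time: 28.2
tool_pos: [409.9, 128.9, 201.4]
tcp_rot: [180.0, -0.0, 67.9]
ft_force: [1.1, 0.5, -0.1]
finger_gap: 8.5
grip_force: 59.5
```

Emit:
{"method": "play_rows", "body": {
  "increments": [
    [-1, [-35, 18, 0], 0],
    [-1, [-35, 18, 0], 0],
    [-1, [-35, 18, 0], 0],
    [-1, [-35, 18, 0], 0],
    [-1, [-35, 18, 0], 0],
    [-1, [-35, 18, 0], 0],
    [-1, [-35, 18, 0], 0],
    [-1, [-25, 14, 0], 0],
    [-1, [-13, 8, 0], 0],
    [-1, [0, 0, 10], 0],
    [-1, [0, 0, 20], 0],
    [-1, [0, 0, 20], 0]
  ]
}}

```text
time: 29.2
tool_pos: [440.1, -189.3, 150.6]
tcp_rot: [179.9, -0.0, 67.7]
ft_force: [0.4, 0.0, -0.4]
finger_gap: 8.5
grip_force: 59.5
```

Emit:
{"method": "play_rows", "body": {
  "increments": [
    [-1, [0, 0, 20], 0],
    [-1, [0, 0, 15], 0],
    [-1, [0, 0, 8], 0],
    [-1, [0, 0, 4], 0],
    [-1, [0, 0, 0], 0],
    [-1, [0, 0, 0], 0]
  ]
}}

```text
time: 29.7
tool_pos: [440.2, -189.1, 104.2]
tcp_rot: [179.9, 0.0, 67.7]
ft_force: [0.1, -0.4, -0.3]
finger_gap: 8.3
grip_force: 59.5
```

Emit:
{"method": "play_rows", "body": {
  "increments": [
    [-1, [-0.8, 0, 0], 0],
    [-1, [0, 0, 3], 0],
    [-1, [0, 0, 3], 0],
    [-1, [0, 0, 2], 0],
    [-1, [0, 0, 2], 0],
    [-1, [0, 0, 2], 0],
    [-1, [0, 0, 2], 0],
    [-1, [0, 0, 2], 0],
    [-1, [0, 0, 2], 0],
    [-1, [0, 0, 2], 0],
    [-1, [0, 0, 1], 0],
    [-1, [0, 0, 0], 0]
  ]
}}

```text
time: 30.7
tool_pos: [440.6, -189.2, 82.6]
tcp_rot: [179.9, -0.1, 67.7]
ft_force: [4.3, 5.8, 1.6]
finger_gap: 8.5
grip_force: 59.7
```

Emit:
{"method": "play_rows", "body": {
  "increments": [
    [-1, [0, 0, 2], 0],
    [-1, [0, 0, 2], 0],
    [-1, [0, 0, 2], 0],
    [-1, [0, 0, 0], 0],
    [-1, [0, 0, 0], 0]
  ]
}}

```text
time: 31.12
tool_pos: [440.5, -189.3, 76.4]
tcp_rot: [179.9, -0.1, 67.7]
ft_force: [4.9, 3.9, -0.2]
finger_gap: 8.9
grip_force: 59.5
```

Emit:
{"method": "play_rows", "body": {
  "increments": [
    [-1, [0, 0, 2], 0],
    [-1, [0, 0, 1.5], 0],
    [-1, [0, 0, 1], 0],
    [-1, [0, 0, 0], 0],
    [-1, [0, 0, 0], 0]
  ]
}}

```text
time: 31.53
tool_pos: [440.8, -189.3, 73.2]
tcp_rot: [179.9, -0.1, 67.7]
ft_force: [-1.0, 7.3, 11.3]
finger_gap: 8.2
grip_force: 61.2
```

Yellow sinks fully, so it is the right key. Turning counter-clockwise.

Emit:
{"method": "play_rows", "body": {
  "increments": [
    [-1, [0, 0, 0], -0.12],
    [-1, [0, 0, 0], -0.12],
    [-1, [0, 0, 0], -0.12],
    [-1, [0, 0, 0], -0.12],
    [-1, [0, 0, 0], -0.12],
    [-1, [0, 0, 0], -0.12],
    [-1, [0, 0, 0], -0.12],
    [-1, [0, 0, 0], -0.12],
    [-1, [0, 0, 0], -0.12],
    [-1, [0, 0, 0], -0.12],
    [-1, [0, 0, 0], -0.12],
    [-1, [0, 0, 0], -0.12]
  ]
}}

```text
time: 32.53
tool_pos: [438.3, -190.8, 73.2]
tcp_rot: [-179.9, -0.1, 150.5]
ft_force: [-15.8, -1.2, 20.7]
finger_gap: 8.7
grip_force: 62.7
```

Run:
```python
from h import *
print({k:np.round(v,2) for k,v in sense().items() if k in('wrist_torque','tcp_rot','ft_force')})
s=snap('scene','s1'); c=cv2.resize(np.ascontiguousarray(s['color'][120:270,270:470]),(800,600)); cv2.imwrite('pics/s1c.png',c[:,:,::-1])
```

```text
{'tcp_rot': array([-1.7986e+02, -1.1000e-01,  1.5053e+02]), 'ft_force': array([-15.77,  -1.22,  20.74]), 'wrist_torque': array([-0.21,  2.63, -0.34])}
```

View pics/s1c.png

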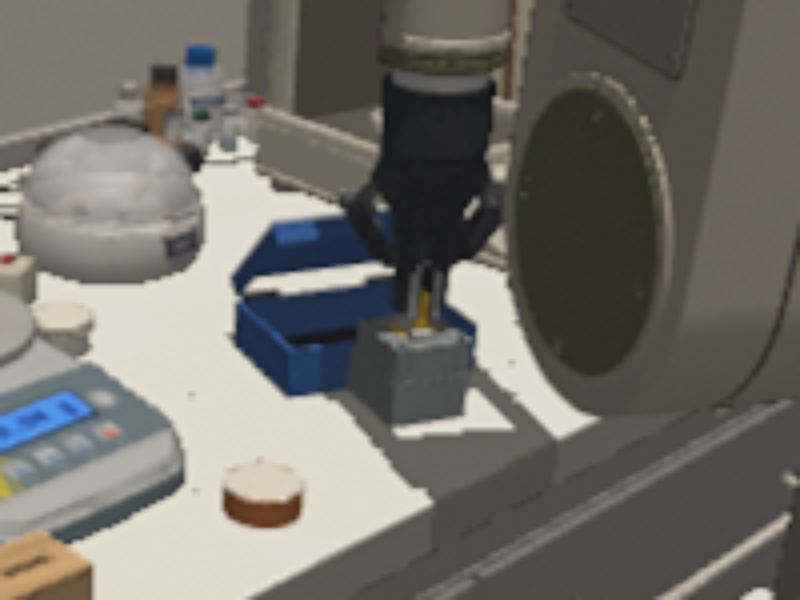

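The lid stands open in the crop, at about (320,250). Turning the key back home, then drawing it out.

Emit:
{"method": "play_rows", "body": {
  "increments": [
    [-1, [0, 0, -0.5], 0.12],
    [-1, [0, 0, 0], 0.12],
    [-1, [0, 0, 0], 0.12],
    [-1, [0, 0, 0], 0.12],
    [-1, [0, 0, 0], 0.12],
    [-1, [0, 0, 0], 0.12],
    [-1, [0, 0, 0], 0.12],
    [-1, [0, 0, 0], 0.12],
    [-1, [0, 0, 0], 0.12],
    [-1, [0, 0, 0], 0.12],
    [-1, [0, 0, 0], 0.12],
    [-1, [0, 0, 0], 0.12]
  ]
}}

```text
time: 33.58
tool_pos: [441.3, -189.6, 73.3]
tcp_rot: [179.8, -0.1, 67.4]
ft_force: [5.5, 4.9, 2.9]
finger_gap: 8.9
grip_force: 60.1
```

Emit:
{"method": "play_rows", "body": {
  "increments": [
    [-1, [0, 0, 0], 0],
    [-1, [0, 0, 0], 0],
    [-1, [0, 0, -2], 0],
    [-1, [0, 0, -2], 0],
    [-1, [0, 0, -2], 0],
    [-1, [0, 0, -2], 0],
    [-1, [0, 0, 0], 0]
  ]
}}

```text
time: 34.17
tool_pos: [440.5, -189.2, 80.3]
tcp_rot: [179.9, -0.1, 67.7]
ft_force: [4.5, 3.2, -1.3]
finger_gap: 8.7
grip_force: 59.3
```

Emit:
{"method": "play_rows", "body": {
  "increments": [
    [-1, [0, 0, -4], 0],
    [-1, [0, 0, -6], 0],
    [-1, [0, 0, -10], 0],
    [-1, [0, 0, -14], 0],
    [-1, [0, 0, -20], 0],
    [-1, [0, 0, -24], 0],
    [-1, [0, 0, -22], 0],
    [-1, [10, -5, -16], 0],
    [-1, [20, -11, -6], 0],
    [-1, [30, -16, 0], 0],
    [-1, [35, -18, 0], 0],
    [-1, [35, -18, 0], 0]
  ]
}}

```text
time: 35.17
tool_pos: [425.5, -42.9, 202.6]
tcp_rot: [180.0, -0.0, 67.6]
ft_force: [0.6, 0.6, -0.4]
finger_gap: 8.6
grip_force: 59.7
```

Emit:
{"method": "play_rows", "body": {
  "increments": [
    [-1, [35, -18, 0], 0],
    [-1, [35, -18, 0], 0],
    [-1, [35, -18, 0], 0],
    [-1, [35, -18, 0], 0],
    [-1, [35, -18, 0], 0],
    [-1, [28, -16, 0], 0],
    [-1, [15, -9, 0], 0],
    [-1, [5, -2, 0], 0],
    [-1, [0, 0, 15], -0.117],
    [-1, [0, 0, 15], -0.117],
    [-1, [0, 0, 20], -0.117],
    [-1, [0, 0, 20], 0]
  ]
}}

```text
time: 36.17
tool_pos: [402.7, 206.3, 131.9]
tcp_rot: [179.9, 0.0, 88.3]
ft_force: [-0.2, -0.7, 0.5]
finger_gap: 8.6
grip_force: 59.7
```

Emit:
{"method": "play_rows", "body": {
  "increments": [
    [-1, [0, 0, 10], 0],
    [-1, [0, 0, 6], 0],
    [-1, [0, 0, 0], 0],
    [-1, [0, 0, 0], 0],
    [-1, [0, 0, 0], 0]
  ]
}}

```text
time: 36.58
tool_pos: [403.1, 207.0, 117.6]
tcp_rot: [179.9, -0.0, 87.8]
ft_force: [-0.4, 0.4, -0.6]
finger_gap: 8.6
grip_force: 59.7
```

```bash
python3 b.py w7 key_2_bow
```

```text
36.5833 [403.1 207.  117.6] [ 1.799e+02 -4.000e-02  8.779e+01] [ 20.7 -11.1 115.5  -0.   75.4  22.9]
key_2_bow call 0.9 [399.2 208.1 121.1] [273. 282.]
```

View pics/w7.png

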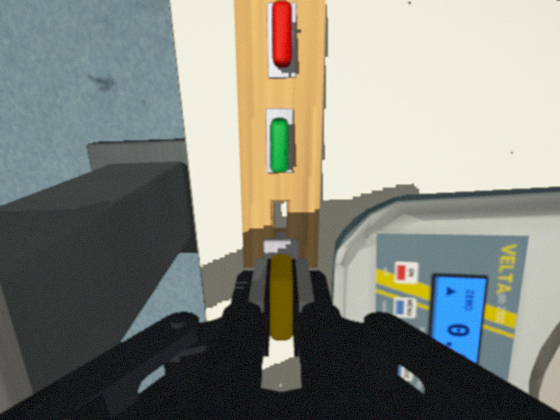

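Red (283,33) and green (279,146) hang upright and the yellow key is straight in the hand. Lowering it.

Emit:
{"method": "play_rows", "body": {
  "increments": [
    [-1, [0, 0, 10], 0],
    [-1, [0, 0, 15], 0],
    [-1, [0, 0, 10], 0],
    [-1, [0, 0, 5], 0],
    [-1, [0, 0, 4], 0],
    [-1, [0, 0, 4], 0],
    [-1, [0, 0, 4], 0],
    [-1, [0, 0, 4], 0],
    [-1, [0, 0, 4], 0],
    [-1, [0, 0, 3], 0],
    [-1, [0, 0, 0], 0],
    [-1, [0, 0, 0], 0]
  ]
}}

```text
time: 37.68
tool_pos: [402.1, 206.8, 53.2]
tcp_rot: [-180.0, 0.0, 87.8]
ft_force: [0.2, -0.2, -0.5]
finger_gap: 8.6
grip_force: 59.7
```

Emit:
{"method": "play_rows", "body": {
  "increments": [
    [-0.2, [0, 0, 0], 0],
    [-0.2, [0, 0, 0], 0],
    [-0.2, [0, 0, 0], 0],
    [-0.2, [0, 0, 0], 0],
    [-0.2, [0, 0, -10], 0],
    [-0.2, [0, 0, -20], 0],
    [-0.2, [0, 0, -30], 0],
    [-0.2, [0, 0, -35], 0],
    [-0.2, [10, 8, -35], 0],
    [-0.2, [20, 20, -17], 0],
    [-0.2, [28, 28, 0], 0],
    [-0.2, [28, 28, 0], 0]
  ]
}}

```text
time: 38.68
tool_pos: [491.8, 291.2, 204.2]
tcp_rot: [179.7, -0.2, 87.8]
ft_force: [-0.3, -0.9, 0.1]
finger_gap: 34.4
grip_force: 0.0
```

Emit:
{"method": "play_rows", "body": {
  "increments": [
    [0.3, [28, 28, 0], 0],
    [0.3, [20, 20, 0], 0],
    [0.3, [12, 10, 0], 0],
    [0.3, [0, 0, 0], 0],
    [0.3, [0, 0, 0], 0]
  ]
}}

```text
time: 39.1
tool_pos: [549.6, 347.6, 200.3]
tcp_rot: [-180.0, 0.0, 87.9]
ft_force: [0.3, -0.6, -0.4]
finger_gap: 55.7
grip_force: 0.0
```

```bash
python3 b.py w8 w100_mid w50a_mid w200_mid key_1_bow key_2_bow key_3_bow
python3 - <<'E'
from h import *
s=snap('top','t2')
for q in ['w200_mid','w100_mid','w50a_mid','case_floor','lid_hinge','lid_press','tape','tub']: pp(q,s)
c=cv2.resize(np.ascontiguousarray(s['color'][150:285,150:270]),None,fx=4,fy=4); d=cv2.resize(np.ascontiguousarray(s['color'][185:255,370:440]),(300,300))
w=cv2.imread('pics/w8.png')[:,:,::-1]
o=np.zeros((540,800,3),np.uint8); o[:,:480]=c; o[:300,480:780]=d; o[300:540,480:800]=cv2.resize(w,(320,240)); cv2.imwrite('pics/t2c.png',o[:,:,::-1])
E
```

```text
39.1 [549.6 347.6 200.3] [-1.7997e+02  3.0000e-02  8.7860e+01] [27.8 16.1 78.7 -0.  85.2 29.9]
w100_mid call 0.95 [584.9 357.9  15.1] [319. 172.]
key_1_bow call 0.92 [406.2 318.8  58. ] [114. 235.]
key_2_bow call 0.67 [488.2 443.   40.7] [199.  76.]
key_3_bow call 0.75 [401.  261.9  58.7] [118. 295.]
w200_mid call 0.47 [ 499.8 -217.8    2.4] [399. 227.]
w200_mid call 0.24 [587.  353.8  14.9] [193. 202.]
w100_mid call 0.67 [584.9 350.   13.6] [195. 203.]
case_floor call 0.9 [ 524.9 -223.1    6. ] [401. 218.]
lid_hinge call 0.78 [ 576.2 -244.8   36.8] [410. 197.]
lid_press call 0.73 [ 610.7 -259.9  112.1] [423. 178.]
tape call 0.51 [406.2   4.3   3. ] [320. 264.]
tub call 0.67 [689.7 -60.8   2.5] [339. 163.]
```

View pics/t2c.png

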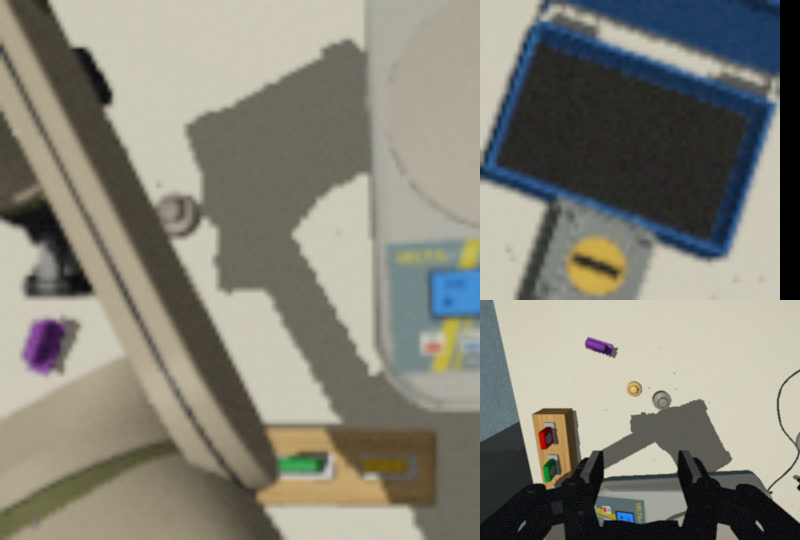

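The tray is open and empty in the top view. Yellow hangs in the rack. In the wrist view, brass is at about (270,156) and steel at about (317,173).

```bash
cat > e.py <<'E'
from h import *
import sys
def wt(q,h,uv):
    s=snap('wrist'); T=sense(); y=np.radians(T['tcp_rot'][2])
    c=None
    for r in regions_of(q,s)[:4]:
        m=r['mask']; k=np.argwhere(m).mean(0)[::-1]; print(q,round(r['p'],2),k.round(),m.sum(), ray(s,*k,h/2+2).round(1))
    # hsv blob near uv
    w=s['color'][uv[1]-30:uv[1]+30,uv[0]-30:uv[0]+30]; hs=cv2.cvtColor(np.ascontiguousarray(w),cv2.COLOR_RGB2HSV)
    m=cv2.inRange(hs,(10,90,70),(32,255,255)) 
    if m.sum():
        k=np.argwhere(m).mean(0)[::-1]+np.array(uv)-30; p=ray(s,*k,h/2+2); print('brass blob',k.round(),(m>0).sum(),p.round(1))
    print(T['tool_pos'].round(1),T['tcp_rot'][2].round(1))
wt('w100_mid',33,(317,173)); wt('w50a_mid',26,(270,156))
E
python3 e.py
```

```text
w100_mid 0.84 [317. 174.] 866 [582.4 356.2  18.5]
[549.6 347.4 200.3] 87.8
brass blob [269. 155.] 490 [539.3 375.1  15. ]
[549.6 347.4 200.3] 87.8
```

Emit:
{"method": "play_rows", "body": {
  "increments": [
    [0, [0, 0, 8], -0.112],
    [0, [0, 0, 12], -0.112],
    [0, [0, 0, 12], -0.112],
    [0, [0, 0, 12], -0.112],
    [0, [0, 0, 12], -0.112],
    [0, [14, 2, 20], 0],
    [0, [14.5, 2.5, 25], 0],
    [0, [0, 0, 25], 0],
    [0, [0, 0, 20], 0],
    [0, [0, 0, 10], 0],
    [0, [0, 0, 0], 0],
    [0, [0, 0, 0], 0]
  ]
}}

```text
time: 41.1
tool_pos: [539.3, 374.1, 44.4]
tcp_rot: [-180.0, 0.0, 119.9]
ft_force: [0.3, 1.0, 1.7]
finger_gap: 42.8
grip_force: 0.0
```

```bash
python3 b.py w9 w100_mid w50a_mid
```

```text
41.1 [539.3 374.1  44.4] [-179.96    0.    119.9 ] [30.3 24.7 85.  -0.  70.4  0.4]
w100_mid call 0.61 [584.6 355.3  13.2] [334. 316.]
```

View pics/w9.png

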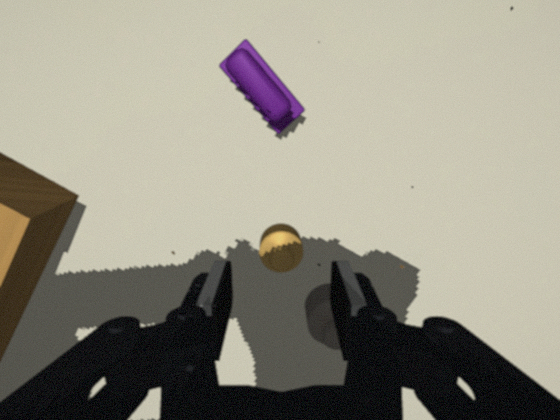

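Brass is at (281,248), steel at (330,316).

Run:
```python
from h import *
s=snap('wrist');T=sense(); y=np.radians(T['tcp_rot'][2])
for n,u,v,z in [('brass',281,248,15),('steel',330,316,15)]:
    p=ray(s,u,v,z); D=(p-T['tool_pos'])[:2]; print(n,p.round(1),D@[np.cos(y),np.sin(y)],D@[np.sin(y),-np.cos(y)],T['tool_pos'])
```

```text
brass [540.3 376.7  15. ] 1.7004158102794107 0.47966309492860404 [540.7117108  374.96145017  46.53221927]
steel [584.4 354.7  15. ] -39.28743993181968 27.783977803536736 [540.7117108  374.96145017  46.53221927]
```

Emit:
{"method": "play_rows", "body": {
  "increments": [
    [0, [1.7, 0.5, 8], 0],
    [0, [0, 0, 12], 0],
    [0, [0, 0, 12], 0],
    [0, [0, 0, 6], 0],
    [0, [0, 0, 3], 0],
    [0, [0, 0, 0], 0],
    [-1, [0, 0, 0], 0],
    [-1, [0, 0, 0], 0],
    [-1, [0, 0, 0], 0],
    [-1, [0, 0, 0], 0],
    [-1, [0, 0, 0], 0],
    [-1, [0, 0, 0], 0]
  ],
  "force": 40
}}

```text
time: 42.3
tool_pos: [539.2, 376.2, 3.8]
tcp_rot: [180.0, 0.0, 119.9]
ft_force: [0.2, -0.8, 1.6]
finger_gap: 21.3
grip_force: 39.2
```

Emit:
{"method": "play_rows", "body": {
  "increments": [
    [-1, [0, 0, -10], 0],
    [-1, [0, 0, -20], 0],
    [-1, [0, 0, -30], 0],
    [-1, [0, 0, -30], 0],
    [-1, [0, 0, -30], -0.11],
    [-1, [0, 0, -30], -0.11],
    [-1, [0, 0, -30], -0.11],
    [-1, [0, 0, -16], -0.11],
    [-1, [0, 0, 0], -0.11],
    [-1, [0, 0, 0], -0.11],
    [-1, [-7, -17, 0], 0],
    [-1, [-11, -27, 0], 0]
  ]
}}

```text
time: 43.3
tool_pos: [538.3, 330.1, 200.2]
tcp_rot: [179.9, 0.0, 157.9]
ft_force: [1.1, 0.1, -1.1]
finger_gap: 20.7
grip_force: 39.2
```

Emit:
{"method": "play_rows", "body": {
  "increments": [
    [-1, [-14, -34, 0], 0],
    [-1, [-14, -34, 0], 0],
    [-1, [-14, -34, 0], 0],
    [-1, [-14, -34, 0], 0],
    [-1, [-14, -34, 0], 0],
    [-1, [-14, -34, 0], 0],
    [-1, [-14, -34, 0], 0],
    [-1, [-14, -34, 0], 0],
    [-1, [-14, -34, 0], 0],
    [-1, [-14, -34, 0], 0],
    [-1, [-14, -34, 0], 0],
    [-1, [-14, -34, 0], 0]
  ]
}}

```text
time: 44.3
tool_pos: [539.4, -114.5, 200.4]
tcp_rot: [180.0, 0.1, 157.7]
ft_force: [0.4, -0.6, -0.1]
finger_gap: 20.7
grip_force: 39.2
```

Emit:
{"method": "play_rows", "body": {
  "increments": [
    [-1, [-14, -34, 0], 0],
    [-1, [-10, -25, 0], 0],
    [-1, [-4, -10, 10], 0],
    [-1, [0, 0, 20], 0],
    [-1, [0, 0, 20], 0],
    [-1, [0, 0, 20], 0],
    [-1, [0, 0, 10], 0],
    [-1, [0, 0, 0], 0],
    [-1, [0, 0, 0], 0]
  ]
}}

```text
time: 45.05
tool_pos: [539.2, -186.5, 119.2]
tcp_rot: [180.0, -0.1, 157.8]
ft_force: [0.4, 0.6, 0.4]
finger_gap: 20.7
grip_force: 39.2
```

```bash
cat > f.py <<'E'
from h import *
import sys
t=sense(); y=np.radians(t['tcp_rot'][2]); X=np.array([np.cos(y),np.sin(y)]);Y=np.array([np.sin(y),-np.cos(y)])
print(t['tool_pos'].round(1),t['tcp_rot'].round(1),t['finger_gap'].round(1))
D=np.array([float(sys.argv[1]),float(sys.argv[2])])-t['tool_pos'][:2]; print('delta tool',(D@X).round(1),(D@Y).round(1))
E
python3 f.py 539.7 -187; python3 b.py w10 case_floor lid_press lid_hinge
```

```text
45.05 [ 539.2 -186.5  119.2] [ 1.7999e+02 -6.0000e-02  1.5775e+02] [-24.2   7.6  97.1   0.   75.4 -92. ]
case_floor call 0.9 [ 522.1 -225.1    5.9] [223. 205.]
lid_press call 0.7 [ 4.960e+02 -2.161e+02  1.000e-01] [220. 166.]
lid_press call 0.16 [690.3 -59.9  -1.3] [488. 309.]Traceback (most recent call last):
  File "f.py", line 4, in <module>
    print(t['tool_pos'].round(1),t['tcp_rot'].round(1),t['finger_gap'].round(1))
                                                       ^^^^^^^^^^^^^^^^^^^^^
AttributeError: 'float' object has no attribute 'round'
```

View pics/w10.png

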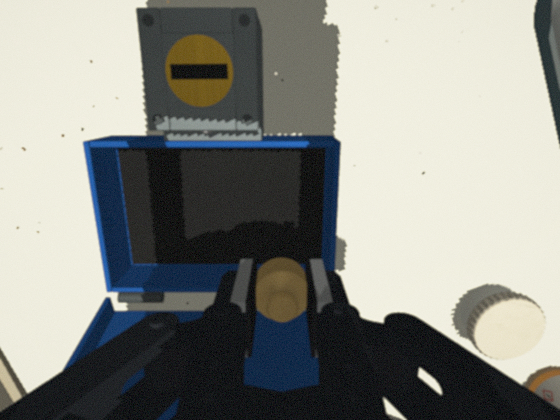

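The tray is empty, spanning (120–325, 150–265), and brass is held at (281,290). Lowering into the right part of the tray.

Emit:
{"method": "play_rows", "body": {
  "increments": [
    [-1, [0, -3, 12], 0],
    [-1, [0, -3, 18], 0],
    [-1, [0, 0, 20], 0],
    [-1, [0, 0, 20], 0],
    [-1, [0, 0, 18], 0],
    [-1, [0, 0, 12], 0],
    [-1, [0, 0, 6], 0],
    [-1, [0, 0, 3], 0],
    [-1, [0, 0, 1], 0],
    [-1, [0, 0, 0], 0],
    [-1, [0, 0, 0], 0]
  ]
}}

```text
time: 46.17
tool_pos: [538.1, -193.1, 10.5]
tcp_rot: [-180.0, 0.1, 157.7]
ft_force: [-0.6, -0.3, -0.0]
finger_gap: 20.9
grip_force: 39.2
```

Emit:
{"method": "play_rows", "body": {
  "increments": [
    [-1, [0, 0, 1.5], 0],
    [-1, [0, 0, 0], 0],
    [-0.3, [0, 0, 0], 0],
    [-0.3, [0, 0, 0], 0],
    [-0.3, [0, 0, 0], 0],
    [-0.3, [0, 0, -5], 0],
    [-0.3, [0, 0, -15], 0],
    [-0.3, [0, 0, -25], 0],
    [-0.3, [0, 0, -35], 0],
    [-0.3, [0, 0, -40], 0],
    [-0.3, [0, 0, -40], 0],
    [-0.3, [0, 0, -30], 0]
  ]
}}

```text
time: 47.17
tool_pos: [537.9, -193.1, 202.2]
tcp_rot: [-180.0, 0.2, 157.7]
ft_force: [0.7, -0.6, 0.1]
finger_gap: 29.6
grip_force: 0.0
```

Run:
```python
from h import *
t=sense(); print(t['tool_pos'].round(1),t['finger_gap'])
s=snap('wrist','w11'); pp('w50a_mid',s); pp('case_floor',s)
hs=cv2.cvtColor(s['color'],cv2.COLOR_RGB2HSV); m=cv2.inRange(hs,(12,90,60),(32,255,255)); n,l,st,c=cv2.connectedComponentsWithStats(m)
for i in range(1,n):
    if st[i,4]>80: print(st[i],ray(s,*c[i],19).round(1))
s=snap('top','t3')
for q in ['w200_mid','w100_mid','w50a_mid']: pp(q,s); pp(q,s,find_in)
```

```text
[ 537.9 -193.1  202.2] 29.649262451465283
case_floor call 0.77 [ 520.7 -224.8    5.5] [242. 177.]
[ 208   50   49   52 1570] [ 435.4 -195.2   19. ]
[268 171  27  28 614] [ 539.  -192.3   19. ]
[ 484  313   76   74 2034] [810.3 -20.1  19. ]
w100_mid call 0.57 [406.6   1.6   2.1] [321. 264.]
w100_mid call 0.52 [585.9 350.8  16.7] [194. 203.]
w100_mid call 0.4 [582.4 348.9  19.5] [195. 204.]
w50a_mid call 0.56 [ 442.1 -192.7   61.1] [397. 246.]
```

Brass stands in the tray at (539,-192). Fetching steel next.

Emit:
{"method": "play_rows", "body": {
  "increments": [
    [-0.3, [5, 16, 0], 0],
    [-0.3, [9, 28, 0], 0],
    [-0.3, [12, 36, 0], 0],
    [-0.3, [12, 38, 0], 0],
    [-0.3, [12, 38, 0], 0],
    [-0.3, [12, 38, 0], 0],
    [-0.3, [12, 38, 0], 0],
    [-0.3, [12, 38, 0], 0],
    [-0.3, [12, 38, 0], 0],
    [-0.3, [12, 38, 0], 0],
    [-0.3, [12, 38, 0], 0],
    [-0.3, [12, 38, 0], 0]
  ]
}}

```text
time: 48.67
tool_pos: [572.5, 250.5, 196.8]
tcp_rot: [-179.9, -0.1, 157.7]
ft_force: [1.6, -0.6, 1.0]
finger_gap: 29.9
grip_force: 0.0
```

Emit:
{"method": "play_rows", "body": {
  "increments": [
    [0.1, [12, 38, 0], 0],
    [0.1, [12, 34, 0], 0],
    [0.1, [11, 20, 10], 0],
    [0.1, [7, 11, 25], 0],
    [0.1, [0, 0, 30], 0],
    [0.1, [0, 0, 30], 0],
    [0.1, [0, 0, 20], 0],
    [0.1, [0, 0, 10], 0],
    [0.1, [0, 0, 0], 0],
    [0.1, [0, 0, 0], 0]
  ]
}}

```text
time: 49.5
tool_pos: [573.1, 359.6, 72.6]
tcp_rot: [-180.0, -0.0, 157.7]
ft_force: [0.3, -0.5, 0.7]
finger_gap: 46.8
grip_force: 0.0
```

```bash
sed -i "s/t\['finger_gap'\].round(1)/t['finger_gap']/" f.py
python3 - <<'E'
from h import *
s=snap('wrist','w12')
for q in ('w100_mid','w50a_mid'):
    for r in regions_of(q,s): k=np.argwhere(r['mask']).mean(0)[::-1]; print(q,r['p'],k,ray(s,*k,18).round(1))
    pp(q,s)
E
python3 f.py 583.5 355.5
```

```text
w100_mid 0.58 [277.52606635 247.79099526] [580.4 355.4  18. ]
w100_mid call 0.87 [582.7 357.7  18.1] [283. 250.]
[574.6 360.4  75.1] [1.799e+02 1.000e-01 1.577e+02] 47.26740555287002
delta tool -10.1 -1.1
```

View pics/w12.png

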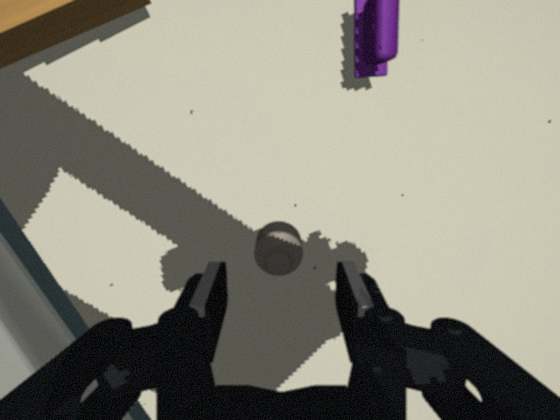

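Steel is at (278,248), between the fingers.

Emit:
{"method": "play_rows", "body": {
  "increments": [
    [0.1, [-4, 0, 5], 0],
    [0.1, [-4, 0, 10], 0],
    [0.1, [0, 0, 15], 0],
    [0.1, [0, 0, 18], 0],
    [0.1, [0, 0, 12], 0],
    [0.1, [0, 0, 6], 0],
    [0.1, [0, 0, 2], 0],
    [0.1, [0, 0, 0], 0],
    [-1, [0, 0, 0], 0],
    [-1, [0, 0, 0], 0],
    [-1, [0, 0, 0], 0],
    [-1, [0, 0, 0], 0]
  ]
}}

```text
time: 50.75
tool_pos: [581.5, 357.2, 6.1]
tcp_rot: [179.9, 0.1, 157.7]
ft_force: [0.3, 0.4, 2.5]
finger_gap: 27.4
grip_force: 39.7
```

Emit:
{"method": "play_rows", "body": {
  "increments": [
    [-1, [0, 0, 0], 0],
    [-1, [0, 0, 0], 0]
  ]
}}

```text
time: 50.92
tool_pos: [581.5, 357.2, 6.0]
tcp_rot: [179.9, 0.1, 157.7]
ft_force: [-0.6, -0.4, 5.2]
finger_gap: 27.0
grip_force: 40.0
```

Emit:
{"method": "play_rows", "body": {
  "increments": [
    [-1, [0, 0, -10], 0],
    [-1, [0, 0, -20], 0],
    [-1, [0, 0, -30], 0],
    [-1, [0, 0, -35], 0],
    [-1, [0, 0, -40], 0],
    [-1, [0, 0, -35], 0],
    [-1, [-3, -10, -20], 0],
    [-1, [-6, -20, -5], 0],
    [-1, [-9, -32, 0], 0],
    [-1, [-10, -36, 0], 0],
    [-1, [-10, -36, 0], 0],
    [-1, [-10, -36, 0], 0]
  ]
}}

```text
time: 51.92
tool_pos: [559.7, 179.8, 199.9]
tcp_rot: [-180.0, -0.0, 157.8]
ft_force: [0.5, -0.7, -0.8]
finger_gap: 27.0
grip_force: 39.6
```

Emit:
{"method": "play_rows", "body": {
  "increments": [
    [-1, [-10, -36, 0], 0],
    [-1, [-10, -36, 0], 0],
    [-1, [-10, -36, 0], 0],
    [-1, [-10, -36, 0], 0],
    [-1, [-10, -36, 0], 0],
    [-1, [-10, -36, 0], 0],
    [-1, [-10, -36, 0], 0],
    [-1, [-10, -36, 0], 0],
    [-1, [-10, -36, 0], 0],
    [-1, [-10, -36, 0], 0],
    [-1, [-10, -28, 0], 0],
    [-1, [-6, -16, 0], 0]
  ]
}}

```text
time: 52.92
tool_pos: [513.6, -239.8, 200.0]
tcp_rot: [-179.9, -0.0, 157.6]
ft_force: [0.1, 0.0, -0.6]
finger_gap: 26.9
grip_force: 39.6
```

Emit:
{"method": "play_rows", "body": {
  "increments": [
    [-1, [-3, -10, 10], 0],
    [-1, [0, 0, 20], 0],
    [-1, [0, 0, 25], 0],
    [-1, [0, 0, 25], 0],
    [-1, [0, 0, 15], 0],
    [-1, [0, 0, 5], 0],
    [-1, [0, 0, 0], 0],
    [-1, [0, 0, 0], 0]
  ]
}}

```text
time: 53.58
tool_pos: [514.0, -246.6, 100.2]
tcp_rot: [180.0, -0.0, 157.8]
ft_force: [-0.2, -1.2, -0.5]
finger_gap: 26.7
grip_force: 39.6
```

```bash
python3 f.py 515 -247
```

```text
[ 514.  -246.6  100.2] [180.   -0.  157.8] 26.687992875739134
delta tool -1.1 -0.0
```

Emit:
{"method": "play_rows", "body": {
  "increments": [
    [-1, [0, 0, 10], 0],
    [-1, [0, 0, 20], 0],
    [-1, [0, 0, 20], 0],
    [-1, [0, 0, 18], 0],
    [-1, [0, 0, 12], 0],
    [-1, [0, 0, 6], 0],
    [-1, [0, 0, 2], 0],
    [-1, [0, 0, 1.5], 0],
    [-1, [0, 0, 0], 0],
    [-1, [0, 0, 0], 0]
  ]
}}

```text
time: 54.42
tool_pos: [514.7, -247.5, 11.5]
tcp_rot: [-180.0, 0.1, 157.7]
ft_force: [-0.4, 0.5, -0.4]
finger_gap: 26.7
grip_force: 39.6
```

Emit:
{"method": "play_rows", "body": {
  "increments": [
    [-0.1, [0, 0, 0], 0],
    [-0.1, [0, 0, 0], 0],
    [-0.1, [0, 0, 0], 0],
    [-0.1, [0, 0, 0], 0],
    [-0.1, [0, 0, -10], 0],
    [-0.1, [0, 0, -25], 0],
    [-0.1, [0, 0, -35], 0],
    [-0.1, [0, 0, -40], 0],
    [-0.1, [0, 0, -40], 0],
    [-0.1, [0, 0, -40], 0],
    [-0.1, [0, 0, -20], 0],
    [-0.1, [0, 0, 0], 0]
  ]
}}

```text
time: 55.42
tool_pos: [516.8, -248.7, 228.8]
tcp_rot: [-179.9, 0.7, 157.7]
ft_force: [0.5, -0.3, 0.7]
finger_gap: 38.3
grip_force: 0.0
```

Run:
```python
from h import *
t=sense(); print(t['tool_pos'].round(1),t['time'])
s=snap('wrist','w13'); 
for q in('w100_mid','w50a_mid','case_floor','lid_press'): pp(q,s)
a=snap('top','t4'); sc=snap('scene','s4')
for q in('lid_press','lid_hinge','w200_mid','w50a_mid','w100_mid'): pp(q,a); pp(q,sc)
o=np.zeros((600,800,3),np.uint8); o[:300,:400]=cv2.resize(s['color'],(400,300)); o[:300,400:]=cv2.resize(np.ascontiguousarray(sc['color'][140:320,130:370]),(400,300)); o[300:,:]=cv2.resize(np.ascontiguousarray(a['color'][80:290,0:560]),(800,300)); cv2.imwrite('pics/m4.png',o[:,:,::-1])
```

```text
[ 516.8 -248.7  228.8] 55.4167
w100_mid call 0.89 [ 518.3 -245.8   20.5] [284. 177.]
case_floor call 0.84 [ 520.2 -224.3    4.5] [304. 167.]
lid_press call 0.72 [ 608.  -260.6  119.1] [309. 311.]
lid_press call 0.85 [ 613.6 -262.9  113.3] [424. 177.]
lid_press call 0.42 [ 498.2 -217.6    4.5] [399. 228.]
lid_hinge call 0.57 [ 575.  -246.5   37.5] [411. 198.]
w200_mid call 0.17 [408.9 256.8  37. ] [256. 269.]
w50a_mid call 0.67 [ 520.8 -252.9   18.9] [413. 219.]
w50a_mid call 0.39 [ 607.2 -260.4  119.5] [347. 165.]
w100_mid call 0.67 [ 516.7 -252.1   19.8] [413. 220.]
```

View pics/m4.png

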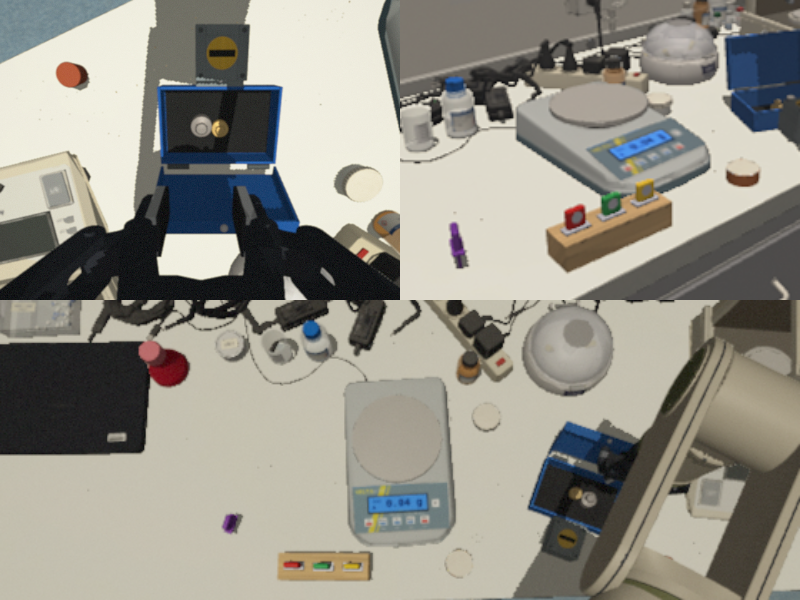

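The top view shows all three keys in the rack, with brass and steel in the tray. Brass now stands right next to steel, so I'll check it close up (crop).

Run:
```python
from h import *
c=cv2.imread('pics/w13.png')[110:240,215:400]; cv2.imwrite('pics/w13c.png',cv2.resize(c,None,fx=4,fy=4,interpolation=3))
s=snap('wrist')
hs=cv2.cvtColor(s['color'],cv2.COLOR_RGB2HSV); m=cv2.inRange(hs,(12,90,60),(32,255,255)); m[:130]=0; n,l,st,c=cv2.connectedComponentsWithStats(m)
for i in range(1,n):
    if st[i,4]>80: print(st[i],ray(s,*c[i],19).round(1))
```

```text
[296 174  24  26 497] [ 530.2 -225.2   19. ]
[526 305  34  54 645] [783.3 -40.9  19. ]
```

View pics/w13c.png

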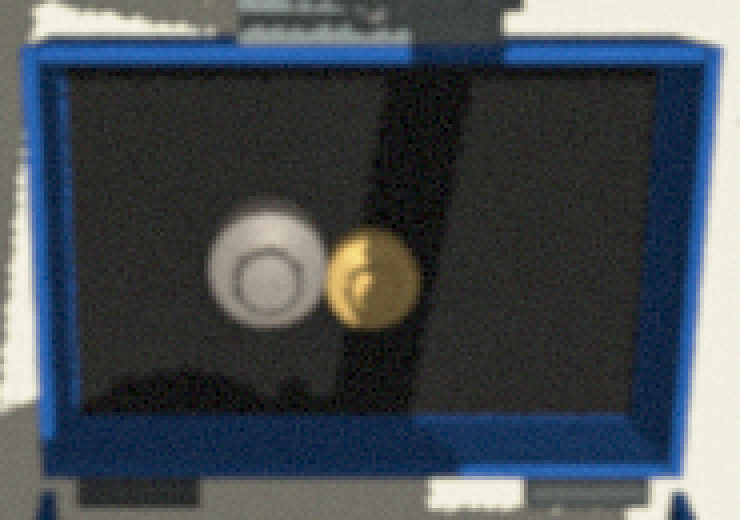

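Both stand on the tray floor. Closing the lid: first move behind it with the fingers shut.

Emit:
{"method": "play_rows", "body": {
  "increments": [
    [-1, [-8, 2, 0], 0],
    [-1, [-20, 4, 0], 0],
    [-1, [-30, 5, 0], 0],
    [-1, [-30, 5, 0], 0],
    [-1, [-28, 5, 0], 0],
    [-1, [-16, 4, 0], 0],
    [-1, [-5, 0, 10], 0],
    [-1, [0, 0, 25], 0],
    [-1, [0, 0, 30], 0],
    [-1, [0, 0, 25], 0],
    [-1, [0, 0, 10], 0],
    [-1, [0, 0, 0], 0]
  ],
  "force": 60
}}

```text
time: 57.32
tool_pos: [647.4, -274.5, 115.4]
tcp_rot: [180.0, -0.4, 157.7]
ft_force: [-0.1, 0.4, -0.7]
finger_gap: -0.1
grip_force: 0.0
```

```bash
python3 f.py 652.6 -277.2; python3 b.py w14 lid_press lid_hinge tub
```

```text
[ 647.4 -274.5  115.4] [180.   -0.4 157.7] -0.1177785705740967
delta tool -5.8 -0.5
57.3167 [ 647.4 -274.5  115.4] [179.97  -0.43 157.72] [-27.2  27.8  73.   -0.   79.6 -94.9]
lid_press call 0.7 [ 606.4 -260.4  120.5] [272. 186.]
lid_press call 0.18 [ 531.6 -224.1   15.2] [284.  13.]
```

Emit:
{"method": "play_rows", "body": {
  "increments": [
    [-1, [10, 0, 0], 0],
    [-1, [12, 0, -1], 0],
    [-1, [12, 0, -1], 0],
    [-1, [12, 0, -1], 0],
    [-1, [11, 0, -3], 0],
    [-1, [11, 0, -3], 0],
    [-1, [11, 0, -3], 0],
    [-1, [10, 0, 2], 0],
    [-1, [9, 0, 3], 0],
    [-1, [9, 0, 4], 0],
    [-1, [8, 0, 5], 0],
    [-1, [8, 0, 6], 0]
  ]
}}

```text
time: 58.52
tool_pos: [537.8, -230.0, 115.5]
tcp_rot: [-180.0, 0.3, 157.7]
ft_force: [0.5, -0.6, 0.8]
finger_gap: 0.2
grip_force: 0.4
```

```bash
python3 f.py 500 -214.6; python3 b.py w15 lid_press lid_hinge
```

```text
[ 537.8 -230.   115.5] [-180.     0.3  157.7] 0.21675161845586974
delta tool 40.8 -0.1
58.5167 [ 537.8 -230.   115.5] [-179.97    0.33  157.72] [-28.2   9.6  95.3  -0.   74.8 -95.9]
lid_press call 0.88 [ 527.2 -227.6  115.6] [275. 257.]
lid_hinge call 0.64 [ 531.9 -226.6   14.7] [281. 201.]
```

View pics/w15.png

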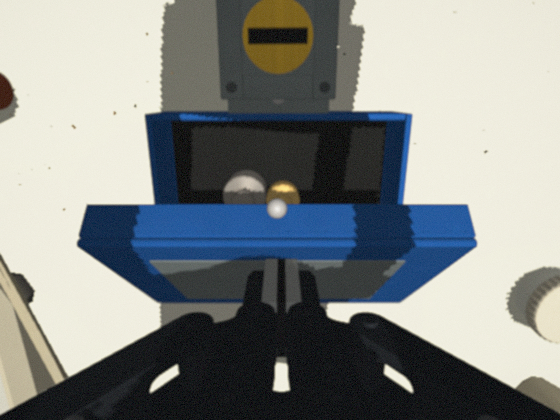

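Lid is about 55° up with the fingers on its outer face; the weights still stand inside. Continuing down.

Emit:
{"method": "play_rows", "body": {
  "increments": [
    [-1, [6, 0, 7], 0],
    [-1, [7, 0, 8], 0],
    [-1, [6, 0, 9], 0],
    [-1, [6, 0, 9], 0],
    [-1, [6, 0, 5], 0],
    [-1, [6, 0, 4], 0],
    [-1, [4, 0, 2], 0],
    [-1, [0, 0, 2], 0],
    [-1, [0, 0, 2], 0],
    [-1, [0, 0, 2], 0],
    [-1, [0, 0, 0], 0]
  ]
}}

```text
time: 59.58
tool_pos: [498.0, -213.5, 62.2]
tcp_rot: [180.0, -0.0, 157.7]
ft_force: [0.4, -0.4, -0.3]
finger_gap: -0.1
grip_force: 0.0
```

Emit:
{"method": "play_rows", "body": {
  "increments": [
    [-1, [0, 0, 1.5], 0],
    [-1, [0, 0, 1.5], 0],
    [-1, [0, 0, 1.5], 0],
    [-1, [0, 0, 1], 0],
    [-1, [0, 0, 0], 0]
  ]
}}

```text
time: 60.0
tool_pos: [498.0, -213.5, 57.5]
tcp_rot: [-180.0, -0.1, 157.7]
ft_force: [-7.0, 4.0, 12.4]
finger_gap: 0.3
grip_force: 6.5
```

Emit:
{"method": "play_rows", "body": {
  "increments": [
    [-1, [0, 0, 1], 0],
    [-1, [0, 0, 1], 0],
    [-1, [0, 0, 0], 0],
    [-1, [0, 0, -10], 0],
    [-1, [0, 0, -20], 0],
    [-1, [0, 0, -35], 0],
    [-1, [0, 0, -40], 0],
    [-1, [0, 0, -35], 0],
    [-1, [10, 0, -10], 0],
    [-1, [0, 0, 0], 0],
    [-1, [0, 0, 0], 0],
    [-1, [0, 0, 0], 0]
  ]
}}

```text
time: 61.0
tool_pos: [488.6, -209.5, 203.2]
tcp_rot: [180.0, -0.1, 157.7]
ft_force: [-0.4, 0.2, -0.4]
finger_gap: -0.3
grip_force: 0.0
```

Run:
```python
from h import *
s=snap('wrist','w16'); t=sense(); print(t['tool_pos'],t['ft_force'],t['time'])
for q in('lid_press','lid_hinge'): pp(q,s)
a=snap('top'); sc=snap('scene')
for q in('lid_press','key_1_bow','key_2_bow','key_3_bow','w100_mid','w200_mid','w50a_mid','tape','tub'): pp(q,a,n=2); pp(q,sc,n=2)
o=np.zeros((600,800,3),np.uint8); o[:300,:400]=cv2.resize(s['color'],(400,300)); o[:300,400:]=cv2.resize(np.ascontiguousarray(sc['color'][140:290,280:480]),(400,300)); o[300:,:]=cv2.resize(np.ascontiguousarray(sc['color'][180:330,130:380]),(800,300)); cv2.imwrite('pics/m5.png',o[:,:,::-1])
```

```text
[ 488.29906943 -209.35686943  202.68199903] [-0.14520297  0.58524864 -0.27096902] 61.05
lid_press call 0.96 [ 493.4 -213.    63.9] [278. 204.]
lid_press call 0.59 [ 497.1 -215.6   57.8] [404. 225.]
lid_press call 0.81 [ 495.2 -213.9   62. ] [364. 195.]
lid_press call 0.5 [400.6 201.1  55.7] [278. 255.]
key_1_bow call 0.6 [406.  311.5  53. ] [205. 266.]
key_1_bow call 0.67 [407.9 314.5  57.6] [234. 271.]
key_2_bow call 0.69 [491.3 437.6  40.2] [160. 236.]
key_2_bow call 0.61 [403.4 200.9  58.9] [247. 266.]
key_2_bow call 0.7 [496.9 435.8  39.6] [164. 281.]
key_2_bow call 0.52 [404.5 202.5  56. ] [276. 255.]
key_3_bow call 0.58 [404.4 261.1  59.5] [224. 266.]
key_3_bow call 0.31 [400.5 205.9  60. ] [245. 267.]
key_3_bow call 0.6 [410.5 257.2  58.5] [255. 261.]
w100_mid call 0.35 [407.8 309.4  54.7] [206. 265.]
w50a_mid call 0.17 [ 498.1 -213.8    5.2] [398. 228.]
tape call 0.7 [404.2   4.3   0.5] [320. 264.]
tape call 0.85 [403.6   2.6   3.4] [336. 247.]
tub call 0.72 [688.1 -62.9   5.1] [340. 163.]
tub call 0.5 [690.7 -59.5   3.7] [284. 206.]
```

View pics/m5.png

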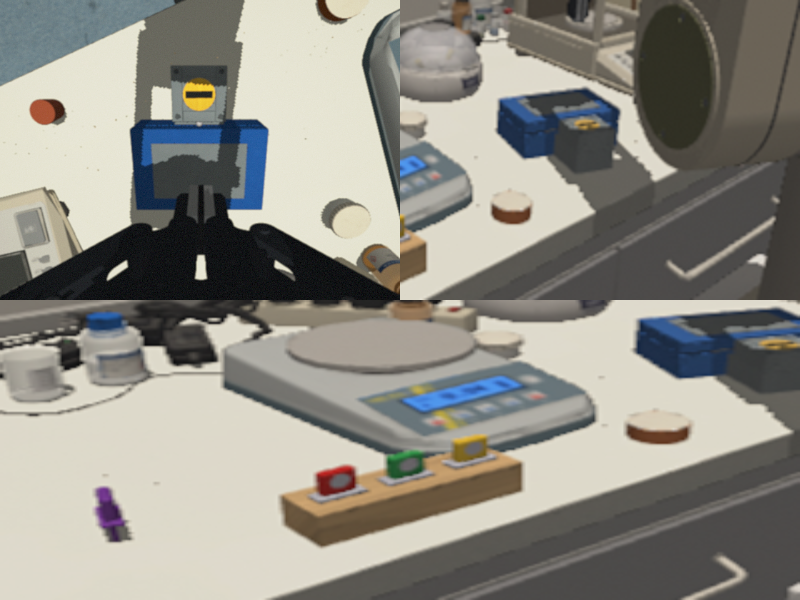

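The lid is shut and stays down with the arm clear, all three keys hang upright in the rack, the bystanders are unmoved, and no weight is left on the bench.

```bash
python3 -c "
from bench import *
print(hand_in())"
```

```text
the job is handed in; nothing more can be done
None
```

The job is handed in but no verdict came back: the yellow key opened the case, both weights I found on the bench (the steel 100 g and one brass 50 g) stand on the tray floor, the lid is latched, and all three keys hang in the rack.

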